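Re-slot the microscope stage plates

TASK

In the white dock, the yellow-ended plate is parked in the slot marked with blue tabs: first move it to the slot with the yellow tabs, pushing it fully home and letting go, and then take the blue-ended plate from the grey stand and slide it fully home into the blue-tabbed slot, coloured ends up. Neither plate may touch the bench; leave the black plate in its slot, do not disturb the bottle, jar or dishes, and keep clear of the white micromanipulator.

Things in the scene. Friction and masses are not known exactly. Their poses are not given: they have to be found in the camera images.
- yellow_plate: flat aluminium plate with round glass window, 80 wide x 10 thick x 120 mm long, its top 36 mm coloured yellow (hold it there); lowest 8 mm narrowed to 76 x 7 mm. Origin: centre of the uncoloured end (which goes into a slot). z along the length to the coloured end, y along the thickness, x along the width. 0.25 kg. At the start it stands in the dock's blue-marked slot.
- blue_plate: flat aluminium plate with round glass window, 80 wide x 10 thick x 120 mm long, its top 36 mm coloured blue (hold it there); lowest 8 mm narrowed to 76 x 7 mm. Origin: centre of the uncoloured end (which goes into a slot). z along the length to the coloured end, y along the thickness, x along the width. 0.25 kg. At the start it stands in the single stand.
- black_plate: flat aluminium plate with round glass window, 80 wide x 10 thick x 120 mm long, its top 36 mm coloured black (hold it there); lowest 8 mm narrowed to 76 x 7 mm. Origin: centre of the uncoloured end (which goes into a slot). z along the length to the coloured end, y along the thickness, x along the width. 0.25 kg. It stands in its own black-marked slot and stays there.
- blue_slot (a point): mouth centre of the dock slot with blue tabs (34 mm wide, on the dock's rims at both ends of it). z points out of the slot, leaning 30 degrees from vertical to the dock's front (its side away from the robot); y across its 12.4 mm width; x along its 82.4 mm length. 55 mm deep: a plate fully home has its origin 55 mm down from here along z and stands 65 mm out.
- yellow_slot (a point): mouth centre of the dock slot with yellow tabs (34 mm wide, on the dock's rims at both ends of it). z points out of the slot, leaning 30 degrees from vertical to the dock's front (its side away from the robot); y across its 12.4 mm width; x along its 82.4 mm length. 55 mm deep: a plate fully home has its origin 55 mm down from here along z and stands 65 mm out.
- black_slot (a point): mouth centre of the dock slot with black tabs (34 mm wide, on the dock's rims at both ends of it). z points out of the slot, leaning 30 degrees from vertical to the dock's front (its side away from the robot); y across its 12.4 mm width; x along its 82.4 mm length. 55 mm deep: a plate fully home has its origin 55 mm down from here along z and stands 65 mm out.
- stand_slot (a point): centre of the mouth of the slot in the grey single stand (a fixed block 104 x 40 mm). z points out of the slot, leaning 35 degrees from vertical towards the stand's front, which faces roughly away from the robot; same slot section 82.4 x 12.4 mm, 35 mm deep; the mouth is 76 mm above the bench.
- dock: white fixed dock with three parallel slots 60 mm apart, each for one plate; block 104 mm (along the slots) x 172 mm (across them), tilted 30 degrees so that the slots open up and towards its front, which faces roughly away from the robot. Origin: on the bench, straight below the mouth of the middle slot, whose mouth is 92 mm up; x points from the front to the back, y across the slots, z up.
- media_bottle: amber glass bottle with white cap, diameter 58, height 120 mm, loose; origin: centre of its base, z up. Leave alone.
- jar: clear jar with red cap, diameter 64, height 75 mm, loose; origin: centre of its base, z up. Leave alone.
- dishes: stack of glass dishes, diameter 90, height 28 mm, loose; origin: centre of its base, z up. Leave alone.
- manipulator: fixed white micromanipulator: post of diameter 44 mm on a foot of diameter 68 mm, with a 36 mm thick arm at the top reaching 90 mm to its +x side, overall height 253 mm; origin: centre of its foot. Keep clear of it.
- table: the steel bench top, at height 0; the plates must not touch it.
Not all that is in view belongs to the job. Leave any pink or turquoise look-alike of the blue_plate alone.

How it is judged:
By the outcome, as a careful person would: the job done as asked, in the order asked, and still so for the second after the job is handed in, with the robot touching nothing.
It also fails if it takes over 70 s, if anything falls off the work surface, if the arm or the gripper's body presses on something with over 40 N, if the wrist force passes 120 N, or if a joint passes its speed limit or range.

ROBOT

A 7-joint arm with a two-finger parallel gripper is mounted at the origin on the work surface. World frame = base frame: x ahead of the robot, y to its left, z up, the work surface at z = 0. Lengths are in m, angles in rad, forces in N, time in s.
With the tool pointing down it reaches from about 0.4 to 0.85 m from the base axis. Payload 4.5 kg.
Tool frame: the origin (TCP) lies on the centre line of the jaws, within the pads' length; the fingertips stand 11 mm ahead of it and the grasp point (between the pads) lies 8 mm behind it; z points along the fingers, y is the direction in which the jaws open and shut (so a half turn about z gives the same grasp; the last joint's range is limited). The gripper opens to 88 mm and grips with 3 to 60 N. Pads are 18 mm wide; open, the fingers measure 123 mm over their backs; the gripper's body (75 mm by 187 mm) begins 45 mm behind the grasp point.
Start: joints at [-1.21, 0.689, -0.195, 1.565, 0.157, 0.902, -0.215], TCP at [0.201, 0.592, 0.25] pointing down, gripper open.
Joint ranges: [-3.01, 3.01], [-0.46, 2.08], [-1.47, 1.51], [0.13, 2.56], [-1, 4.14], [0.04, 2.09], [-2.66, 2.66]. Speed limits (rad/s): [2.57, 2.57, 3.14, 3.14, 3.14, 3.14, 3.14].

INTERFACE

Orientations are given as a unit quaternion [x, y, z, w].
In Python, from plant import r, snapshot gives the robot as it stands.
- The arm moves only by the tool drive_tool, never from a script. Its argument "commands" is a list of rows, each an object of numbers: "wx", "wy", "wz": the turn, a rotation vector about the tool's x, y, z in rad; "dx", "dy", "dz": the shift along the tool's x, y, z in m; "claw": the opening, from 0 (shut) to 1 (fully open). A call has 1 to 12 rows; each row shifts and turns the commanded pose from where the row before left it, along the tool's axes as they then stand; what a row does not reach is not made up. A row lasts 1/10 s, in which the tool goes at most 50 mm and 8.59 degrees, less where a joint would pass 70% of its speed; a pose out of reach is approached as far as the arm can. A call is refused whole if a number of a shift passes 0.05 or a number of a turn 0.15, either way. A call with a gripper value outside its range is refused whole. The fingers move at their own pace and stop on an object; "grip_force" is the grip in N (left out, the last holds). Time passes only in rows, so rows that do not move let the fingers close. It gives the time, the measured TCP pose, the force and the opening at its end, in the units of the state.
- r.get_state(): the state, without advancing time (a new reading comes with each control period).
- snapshot(name): name is "scene" or "top" or "wrist"; returns a dict with "color" (420x560x3 uint8, red, green, blue), "fx", "fy", "cx", "cy" (pixels), "dist" ([k1, k2, p1, p2, k3] as OpenCV has them; the pictures are not rectified), "world_to_cam" (4x4, takes a point from world to camera coordinates); the wrist camera has in their place "T_tool_cam" (4x4, takes a point from camera to tool coordinates, whose origin is the TCP and whose axes are the flange's). Camera axes: x right, y up, looking along -z (the intrinsics and any distortion apply to the point x, -y, -z); pixel columns grow to the right and rows downward; lengths in m; the calibration is good to about 2 mm. A picture is of the moment at which its call begins: read the wrist's pose just before it. There is no depth.
- r.finish_job(): hands the job in, once; it reports no verdict.
The state is a dict: "clock": time; "q": joint angles; "qd": joint speeds; "joint_torque": joint torques, N m; "tool_pos": TCP position; "eef_rot": TCP orientation; "contact_force": force on the tool from outside, world axes, zero at the start; "moment": the same for the moment, N m; "opening": opening from 0.0 (shut) to 1.0 (fully open).
Only numpy, scipy, OpenCV 4.12 (cv2) and the standard library are available. Lean on these libraries where they do the work, as an engineer would, in place of code of your own. Each camera call takes 0.05 s, during which the arm holds its last target. There are 200 camera calls.

## Working session

There is one attempt and no reset: what is moved stays moved. The work goes in short steps, Python scripts to look and compute and a tool call to move; the robot and the scene stay as the last step left them, time stands still between calls to the robot, and variables do not carry over. Pictures are saved under pics/ and viewed, on a budget of 10 in all, crops included, one or two more only if the job needs it, and the job is handed in when it is done.

Besides the shell and the picture viewer there is one more tool, called after "Request:" as name([rows], argument=value, ...), one row to a line, values as JSON. drive_tool: Moves the arm, as the interface text tells. Its arguments: {"type":"object","properties":{"commands":{"type":"array","items":{"type":"object","properties":{"wx":{"type":"number"},"wy":{"type":"number"},"wz":{"type":"number"},"dx":{"type":"number"},"dy":{"type":"number"},"dz":{"type":"number"},"claw":{"type":"number"}}}},"grip_force":{"type":"number"}},"required":["commands"]}

```bash
ls; mkdir -p pics
python3 - <<'E'
from plant import r, snapshot
import cv2,numpy as np
s=r.get_state(); print(s)
for n in ["scene","top"]:
    d=snapshot(n); cv2.imwrite(f"pics/{n}0.png",d["color"][:,:,::-1]); np.save(f"pics/{n}0.npy",d,allow_pickle=True)
    print(n,d["fx"],d["fy"],d["cx"],d["cy"],d["dist"]); print(np.round(d["world_to_cam"],4))
d=snapshot("wrist");cv2.imwrite("pics/wrist0.png",d["color"][:,:,::-1]);print(d["T_tool_cam"],d["fx"],d["dist"])
E
```

```text
pics
{'clock': 0.0, 'q': array([-1.21019286,  0.68997922, -0.19448123,  1.56635522,  0.15730928,
        0.90247053, -0.21507686]), 'qd': array([-2.14053649e-05, -1.14244094e-03,  2.44090941e-03, -2.65831847e-03,
        1.18993794e-03,  1.73904206e-03,  1.88576678e-03]), 'joint_torque': array([-2.46696627e-04, -5.27563119e+01, -1.26707599e+00, -1.53427631e+01,
       -5.26689040e-02,  6.54828415e-03,  1.65065730e-04]), 'tool_pos': array([0.20050341, 0.59132127, 0.24890916]), 'eef_rot': array([ 1.62631393e-01,  9.86686475e-01, -9.08370063e-04, -7.00548861e-05]), 'contact_force': array([-0.57761877, -0.37696148,  0.26938112]), 'moment': array([-0.03203656,  0.07076491,  0.01431239]), 'opening': 1.0021594710307724}
scene 541.6390518845222 541.6390518845222 279.84029260274826 204.90332314105234 [-0.00182891  0.          0.          0.          0.        ]
[[ 0.7867  0.6173 -0.006  -0.4335]
 [-0.4637  0.5972  0.6545  0.2587]
 [ 0.4076 -0.5121  0.756  -1.6038]
 [ 0.      0.      0.      1.    ]]
top 465.512445841298 465.512445841298 276.7678918728546 204.80455175869162 [-0.02223354  0.          0.          0.          0.        ]
[[-0.0159 -0.9997 -0.0175 -0.0295]
 [ 0.9907 -0.0181  0.135  -0.5853]
 [-0.1353 -0.0152  0.9907 -1.0035]
 [ 0.      0.      0.      1.    ]]
[[-5.37091837e-04  9.63026953e-01  2.69404529e-01  6.98678107e-02]
 [ 9.99999168e-01  2.01346022e-04  1.27388261e-03 -1.16275665e-04]
 [ 1.17253976e-03  2.69404989e-01 -9.63026260e-01 -1.35601184e-01]
 [ 0.00000000e+00  0.00000000e+00  0.00000000e+00  1.00000000e+00]] 290.2113313346935 [-0.02735041  0.          0.          0.          0.        ]
```

View pics/scene0.png

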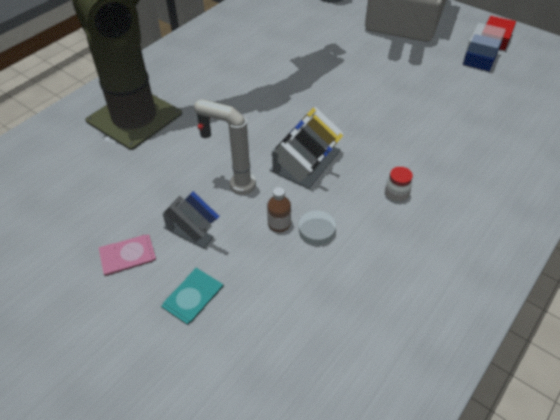

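View pics/top0.png

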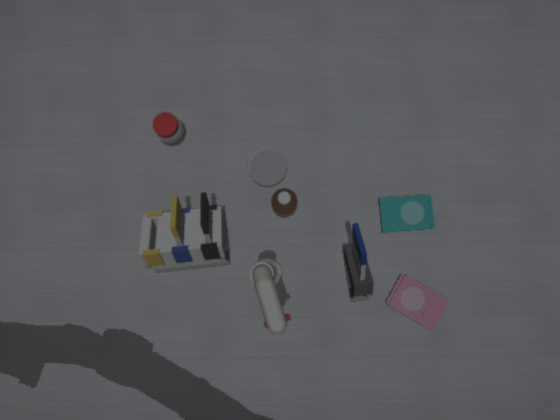

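Top: the dock is at about (185,238) px, with yellow tabs at (153,213)/(152,258), blue at about (186,210)/(181,254) and black at (213,207)/(210,251). The yellow plate is at (176,217), the blue plate at (359,245) in the stand at (358,270), and the manipulator at (268,275), reaching to (278,325). The plates lean within their own planes, along the slots.

```bash
cat > h.py <<'E'
import numpy as np,cv2
from scipy.spatial.transform import Rotation as R
def cam(d,Tt=None):
    K=np.array([[d["fx"],0,d["cx"]],[0,d["fy"],d["cy"]],[0,0,1]]);
    W=np.linalg.inv(d["world_to_cam"]) if "world_to_cam" in d else Tt@d["T_tool_cam"]
    return K,np.array(d["dist"],float),W
def ray(d,px,Tt=None):
    K,D,W=cam(d,Tt); p=cv2.undistortPoints(np.array(px,float).reshape(-1,1,2),K,D)[:,0]
    v=np.c_[p[:,0],-p[:,1],-np.ones(len(p))]@W[:3,:3].T
    return W[:3,3],v
def onz(d,px,z,Tt=None):
    o,v=ray(d,px,Tt); return o+v*((z-o[2])/v[:,2])[:,None]
def proj(d,P,Tt=None):
    K,D,W=cam(d,Tt); p=(np.atleast_2d(P)-W[:3,3])@W[:3,:3]
    return cv2.projectPoints(p*[1,-1,-1],np.zeros(3),np.zeros(3),K,D)[0][:,0]
def tri(o1,v1,o2,v2):
    A=[];b=0
    M=np.zeros((3,3));b=np.zeros(3)
    for o,v in((o1,v1),(o2,v2)):
        v=v/np.linalg.norm(v);Q=np.eye(3)-np.outer(v,v);M+=Q;b+=Q@o
    return np.linalg.solve(M,b)
def toolT(s):
    T=np.eye(4);T[:3,:3]=R.from_quat(s["eef_rot"]).as_matrix();T[:3,3]=s["tool_pos"];return T
def mask(d,c):
    h=cv2.cvtColor(d["color"],cv2.COLOR_RGB2HSV)
    lo,hi={"y":((18,120,60),(35,255,255)),"b":((108,120,40),(130,255,255)),"k":((0,0,0),(180,255,38))}[c]
    return cv2.inRange(h,lo,hi)
def blobs(d,c,amin=25):
    n,l,st,ce=cv2.connectedComponentsWithStats(mask(d,c))
    for i in range(1,n):
        if st[i,4]>=amin:
            pts=np.argwhere(l==i)[:,::-1].astype(np.float32)
            yield ce[i],st[i],cv2.minAreaRect(pts)
E
python3 - <<'E'
from h import *
for n in("top","scene"):
    d=np.load(f"pics/{n}0.npy",allow_pickle=True).item()
    for c in "yb":
        for ce,st,rc in blobs(d,c,10): print(n,c,np.round(ce,1),st,np.round(np.r_[rc[0],rc[1],rc[2]],1), [np.round(onz(d,[ce],z)[0],3) for z in(.069,.115,.15)])
E
```

```text
top y [173.8 215.8] [171 196   7  41 187] [173.6 216.   40.1   5.9  88.4] [array([0.561, 0.185, 0.069]), array([0.555, 0.174, 0.115]), array([0.551, 0.166, 0.15 ])]
top y [154.3 213.5] [148 212  14   4  42] [154.5 213.5   3.   13.   90. ] [array([0.566, 0.228, 0.069]), array([0.561, 0.215, 0.115]), array([0.557, 0.205, 0.15 ])]
top y [152.3 257.1] [143 250  20  16 223] [152.1 257.3  17.1  15.8  71.6] [array([0.472, 0.23 , 0.069]), array([0.47 , 0.217, 0.115]), array([0.469, 0.207, 0.15 ])]
top b [186.2 209.8] [184 208   5   4  17] [186.  209.5   3.    4.   90. ] [array([0.573, 0.158, 0.069]), array([0.567, 0.148, 0.115]), array([0.563, 0.141, 0.15 ])]
top b [360.  244.1] [353 224  14  41 225] [360.3 243.7  41.2   7.   78. ] [array([ 0.492, -0.217,  0.069]), array([ 0.49 , -0.21 ,  0.115]), array([ 0.488, -0.204,  0.15 ])]
top b [181.  253.8] [172 246  19  16 215] [180.9 254.2  16.8  14.9  71.6] [array([0.478, 0.168, 0.069]), array([0.476, 0.158, 0.115]), array([0.475, 0.15 , 0.15 ])]
scene y [311.  111.9] [308 109   7   7  22] [311.  112.    2.8   7.1  45. ] [array([0.448, 0.273, 0.0
[... 209 characters left out ...]
[0.569, 0.154, 0.15 ])]
scene b [478.5  60.4] [464  51  31  20 372] [478.8  60.3  27.8  14.1  14.6] [array([0.711, 0.787, 0.069]), array([0.73 , 0.716, 0.115]), array([0.744, 0.663, 0.15 ])]
scene b [299.1 124.7] [296 121   7   8  27] [299.3 124.8   2.8   7.8  45. ] [array([0.454, 0.209, 0.069]), array([0.485, 0.166, 0.115]), array([0.509, 0.133, 0.15 ])]
scene b [327.1 151.1] [324 147   8   9  33] [327.  151.    3.6   8.6  39.8] [array([0.574, 0.17 , 0.069]), array([0.599, 0.129, 0.115]), array([0.619, 0.097, 0.15 ])]
scene b [202.9 206.7] [189 193  29  27 256] [202.5 207.   34.6   9.2  45. ] [array([ 0.45 , -0.166,  0.069]), array([ 0.482, -0.192,  0.115]), array([ 0.506, -0.211,  0.15 ])]
```

```bash
cat >> h.py <<'E'
F=np.array([.995,.1,0]);F/=np.linalg.norm(F)
def frame(f,tilt,ysign=1):
    """slot frame tool orientation: f=horizontal front dir, tilt deg; returns (R_tool, slot z)"""
    f=np.array([f[0],f[1],0.])/np.hypot(f[0],f[1]);t=np.radians(tilt)
    zs=np.sin(t)*f+np.cos(t)*np.array([0,0,1]);y=np.cross([0,0,1],f)*ysign
    return np.c_[np.cross(y,-zs),y,-zs],zs
def plan(s,p,Rt,n,claw=None):
    Rc=R.from_quat(s["eef_rot"]);P=np.array(s["tool_pos"]);w=(Rc.inv()*R.from_matrix(Rt)).as_rotvec()
    w=np.round(w/n,4);rows=[]
    for k in range(n):
        d=np.round(Rc.inv().apply((p-P)/(n-k)),4);P=P+Rc.apply(d);Rc=Rc*R.from_rotvec(w)
        rows.append({k:float(v) for k,v in zip(("dx","dy","dz","wx","wy","wz"),[*d,*w])})
    import json
    for i in range(0,n,12): print(json.dumps(rows[i:i+12]).replace(" ",""))
E
python3 - <<'E'
from h import *
from plant import r
Rt,zs=frame(F,30); print(Rt,zs)
plan(r.get_state(),np.array([.525,.163,.092])+.19*zs,Rt,16)
E
```

```text
[[-0.86168451 -0.09999875 -0.49749378]
 [-0.08660146  0.99498756 -0.04999938]
 [ 0.5         0.         -0.8660254 ]] [0.49749378 0.04999938 0.8660254 ]
[{"dx":-0.0332,"dy":-0.0164,"dz":-0.0004,"wx":0.0069,"wy":0.0322,"wz":-0.0261},{"dx":-0.0327,"dy":-0.0173,"dz":-0.0014,"wx":0.0069,"wy":0.0322,"wz":-0.0261},{"dx":-0.0322,"dy":-0.0181,"dz":-0.0023,"wx":0.0069,"wy":0.0322,"wz":-0.0261},{"dx":-0.0316,"dy":-0.019,"dz":-0.0032,"wx":0.0069,"wy":0.0322,"wz":-0.0261},{"dx":-0.031,"dy":-0.0198,"dz":-0.0041,"wx":0.0069,"wy":0.0322,"wz":-0.0261},{"dx":-0.0304,"dy":-0.0206,"dz":-0.0049,"wx":0.0069,"wy":0.0322,"wz":-0.0261},{"dx":-0.0296,"dy":-0.0215,"dz":-0.0058,"wx":0.0069,"wy":0.0322,"wz":-0.0261},{"dx":-0.0289,"dy":-0.0223,"dz":-0.0065,"wx":0.0069,"wy":0.0322,"wz":-0.0261},{"dx":-0.028,"dy":-0.0231,"dz":-0.0073,"wx":0.0069,"wy":0.0322,"wz":-0.0261},{"dx":-0.0272,"dy":-0.0238,"dz":-0.008,"wx":0.0069,"wy":0.0322,"wz":-0.0261},{"dx":-0.0263,"dy":-0.0246,"dz":-0.0087,"wx":0.0069,"wy":0.0322,"wz":-0.0261},{"dx":-0.0253,"dy":-0.0253,"dz":-0.0094,"wx":0.0069,"wy":0.0322,"wz":-0.0261}]
[{"dx":-0.0244,"dy":-0.0261,"dz":-0.01,"wx":0.0069,"wy":0.0322,"wz":-0.0261},{"dx":-0.0233,"dy":-0.0267,"dz":-0.0106,"wx":0.0069,"wy":0.0322,"wz":-0.0261},{"dx":-0.0223,"dy":-0.0274,"dz":-0.0112,"wx":0.0069,"wy":0.0322,"wz":-0.0261},{"dx":-0.0212,"dy":-0.0281,"dz":-0.0117,"wx":0.0069,"wy":0.0322,"wz":-0.0261}]
```

Request:
drive_tool([
  {"dx": -0.033,"dy": -0.016,"dz": 0,"wx": 0.007,"wy": 0.032,"wz": -0.026,"claw": 0.5},
  {"dx": -0.033,"dy": -0.017,"dz": -0.001,"wx": 0.007,"wy": 0.032,"wz": -0.026},
  {"dx": -0.032,"dy": -0.018,"dz": -0.002,"wx": 0.007,"wy": 0.032,"wz": -0.026},
  {"dx": -0.032,"dy": -0.019,"dz": -0.003,"wx": 0.007,"wy": 0.032,"wz": -0.026},
  {"dx": -0.031,"dy": -0.02,"dz": -0.004,"wx": 0.007,"wy": 0.032,"wz": -0.026},
  {"dx": -0.03,"dy": -0.021,"dz": -0.005,"wx": 0.007,"wy": 0.032,"wz": -0.026},
  {"dx": -0.03,"dy": -0.021,"dz": -0.006,"wx": 0.007,"wy": 0.032,"wz": -0.026},
  {"dx": -0.029,"dy": -0.022,"dz": -0.007,"wx": 0.007,"wy": 0.032,"wz": -0.026},
  {"dx": -0.028,"dy": -0.023,"dz": -0.007,"wx": 0.007,"wy": 0.032,"wz": -0.026},
  {"dx": -0.027,"dy": -0.024,"dz": -0.008,"wx": 0.007,"wy": 0.032,"wz": -0.026},
  {"dx": -0.026,"dy": -0.025,"dz": -0.009,"wx": 0.007,"wy": 0.032,"wz": -0.026},
  {"dx": -0.025,"dy": -0.025,"dz": -0.009,"wx": 0.007,"wy": 0.032,"wz": -0.026},
])

```text
validation failed for argument at $.co...
```

Request:
drive_tool([
  {"dx": -0.024,"dy": -0.026,"dz": -0.01,"wx": 0.007,"wy": 0.032,"wz": -0.026},
  {"dx": -0.023,"dy": -0.027,"dz": -0.011,"wx": 0.007,"wy": 0.032,"wz": -0.026},
  {"dx": -0.022,"dy": -0.027,"dz": -0.011,"wx": 0.007,"wy": 0.032,"wz": -0.026},
  {"dx": -0.021,"dy": -0.028,"dz": -0.012,"wx": 0.007,"wy": 0.032,"wz": -0.026},
  {},
  {},
])

```text
validation failed for argument at $.co...
```

Run:
```python
from h import *
from plant import r,snapshot
s=r.get_state();Tt=toolT(s);d=snapshot("wrist");np.save("pics/w1.npy",d,allow_pickle=True)
cv2.imwrite("pics/w1.png",d["color"][:,:,::-1]);np.save("pics/w1T.npy",Tt)
print(s["clock"],s["q"],Tt,s["opening"])
```

```text
0.15 [-1.21016724  0.68978355 -0.19450534  1.56607789  0.15732195  0.90249125
 -0.21511434] [[-9.47079324e-01  3.20999463e-01 -3.14179509e-04  2.00554657e-01]
 [ 3.20999590e-01  9.47078394e-01 -1.33375391e-03  5.91472564e-01]
 [-1.30581664e-04 -1.36402225e-03 -9.99999061e-01  2.49105813e-01]
 [ 0.00000000e+00  0.00000000e+00  0.00000000e+00  1.00000000e+00]] 1.0036718470776507
```

View pics/w1.png

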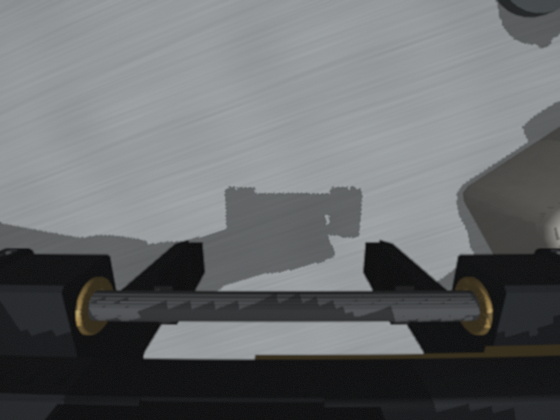

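The picture was taken with the arm unmoved, because the call was refused. It shows the fingers at (190,255) and (375,255) over bare bench. I'll probe the accepted format.

Request:
drive_tool([
  {"dx": -0.033,"dy": -0.016,"dz": 0.0,"wx": 0.007,"wy": 0.032,"wz": -0.026,"claw": 0.5},
])

```text
clock: 0.3
tool_pos: [0.2194, 0.5703, 0.2497]
eef_rot: [0.144, 0.989, 0.001, -0.019]
contact_force: [0.1, -0.3, 0.6]
opening: 0.931
```

Request:
drive_tool([
  {"dx": -0.033,"dy": -0.017,"dz": -0.001,"wx": 0.007,"wy": 0.032,"wz": -0.026,"claw": 0.5},
  {"dx": -0.032,"dy": -0.018,"dz": -0.002,"wx": 0.007,"wy": 0.032,"wz": -0.026,"claw": 0.5},
  {"dx": -0.032,"dy": -0.019,"dz": -0.003,"wx": 0.007,"wy": 0.032,"wz": -0.026,"claw": 0.5},
  {"dx": -0.031,"dy": -0.02,"dz": -0.004,"wx": 0.007,"wy": 0.032,"wz": -0.026,"claw": 0.5},
  {"dx": -0.03,"dy": -0.021,"dz": -0.005,"wx": 0.007,"wy": 0.032,"wz": -0.026,"claw": 0.5},
  {"dx": -0.03,"dy": -0.021,"dz": -0.006,"wx": 0.007,"wy": 0.032,"wz": -0.026,"claw": 0.5},
  {"dx": -0.029,"dy": -0.022,"dz": -0.007,"wx": 0.007,"wy": 0.032,"wz": -0.026,"claw": 0.5},
  {"dx": -0.028,"dy": -0.023,"dz": -0.007,"wx": 0.007,"wy": 0.032,"wz": -0.026,"claw": 0.5},
  {"dx": -0.027,"dy": -0.024,"dz": -0.008,"wx": 0.007,"wy": 0.032,"wz": -0.026,"claw": 0.5},
  {"dx": -0.026,"dy": -0.025,"dz": -0.009,"wx": 0.007,"wy": 0.032,"wz": -0.026,"claw": 0.5},
  {"dx": -0.025,"dy": -0.025,"dz": -0.009,"wx": 0.007,"wy": 0.032,"wz": -0.026,"claw": 0.5},
])

```text
clock: 1.4
tool_pos: [0.5156, 0.2767, 0.2546]
eef_rot: [0.005, 0.981, -0.01, -0.195]
contact_force: [0.8, 0.5, -1.0]
opening: 0.504
```

Request:
drive_tool([
  {"dx": -0.024,"dy": -0.026,"dz": -0.01,"wx": 0.007,"wy": 0.032,"wz": -0.026,"claw": 0.5},
  {"dx": -0.023,"dy": -0.027,"dz": -0.011,"wx": 0.007,"wy": 0.032,"wz": -0.026,"claw": 0.5},
  {"dx": -0.022,"dy": -0.027,"dz": -0.011,"wx": 0.007,"wy": 0.032,"wz": -0.026,"claw": 0.5},
  {"dx": -0.021,"dy": -0.028,"dz": -0.012,"wx": 0.007,"wy": 0.032,"wz": -0.026,"claw": 0.5},
  {"claw": 0.5},
  {"claw": 0.5},
])

```text
validation failed for argument at $.co...
```

Run:
```python
from h import *
from plant import r,snapshot
s=r.get_state();Tt=toolT(s);d=snapshot("wrist");np.save("pics/w1.npy",d,allow_pickle=True)
cv2.imwrite("pics/w2.png",d["color"][:,:,::-1]);np.save("pics/w1T.npy",Tt)
print(s["clock"],s["q"],Tt,s["opening"])
```

```text
1.4 [-0.27827252  0.83382792 -0.43176312  1.33536204  0.10412927  1.35947671
  0.8890667 ] [[-0.92400928  0.00598054 -0.38232328  0.51555783]
 [ 0.01380539  0.99974756 -0.01772655  0.27674317]
 [ 0.38212075 -0.02165762 -0.92385858  0.25460108]
 [ 0.          0.          0.          1.        ]] 0.5035379850789543
```

View pics/w2.png

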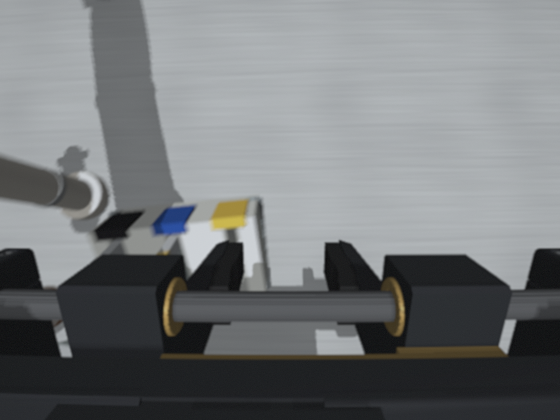

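Every row needs all seven keys. In this view the back tabs are visible: black at (118,224), blue at (172,220) and yellow at (230,214). I'll finish the approach and measure from there.

Request:
drive_tool([
  {"dx": -0.024,"dy": -0.026,"dz": -0.01,"wx": 0.007,"wy": 0.032,"wz": -0.026,"claw": 0.5},
  {"dx": -0.023,"dy": -0.027,"dz": -0.011,"wx": 0.007,"wy": 0.032,"wz": -0.026,"claw": 0.5},
  {"dx": -0.022,"dy": -0.027,"dz": -0.011,"wx": 0.007,"wy": 0.032,"wz": -0.026,"claw": 0.5},
  {"dx": -0.021,"dy": -0.028,"dz": -0.012,"wx": 0.007,"wy": 0.032,"wz": -0.026,"claw": 0.5},
  {"dx": 0.0,"dy": 0.0,"dz": 0.0,"wx": 0.0,"wy": 0.0,"wz": 0.0,"claw": 0.5},
  {"dx": 0.0,"dy": 0.0,"dz": 0.0,"wx": 0.0,"wy": 0.0,"wz": 0.0,"claw": 0.5},
])

```text
clock: 2.05
tool_pos: [0.6184, 0.1734, 0.2568]
eef_rot: [-0.047, 0.965, -0.013, -0.257]
contact_force: [-0.2, 0.3, -0.4]
opening: 0.504
```

Run:
```python
from h import *
from plant import r,snapshot
s=r.get_state();Tt=toolT(s);d=snapshot("wrist");np.save("pics/w3.npy",d,allow_pickle=True)
cv2.imwrite("pics/w3.png",d["color"][:,:,::-1]);np.save("pics/w3T.npy",Tt)
print(s["clock"],Tt,s["opening"],s["q"])
for c in "yb":
    for ce,st,rc in blobs(d,c,30): print(c,np.round(ce,1),st,np.round(np.r_[rc[0],rc[1],rc[2]],1), np.round(onz(d,[ce],.115,Tt)[0],4))
```

```text
2.05 [[-0.86323785 -0.09717785 -0.4953553   0.61843983]
 [-0.08369221  0.99526632 -0.04940203  0.17338151]
 [ 0.49781123 -0.00118832 -0.86728459  0.2568015 ]
 [ 0.          0.          0.          1.        ]] 0.504009831497678 [-0.15460283  1.01680323 -0.41666824  0.92158247  0.17104034  1.74748076
  1.18156066]
y [338.8 147.6] [322 142  33  12 356] [338.  147.5  11.   32.   90. ] [0.4767 0.2207 0.115 ]
y [284.3 206.1] [279 162  11  88 906] [284.  205.5  87.   10.   90. ] [0.5491 0.1672 0.115 ]
y [334.7 234.4] [321 230  28  10 267] [334.5 234.5   9.   27.   90. ] [0.5739 0.2213 0.115 ]
y [169.  307.8] [163 278  19  58 320] [170.5 306.3  13.4  57.6   8.6] [0.6611 0.0658 0.115 ]
y [398.1 307.5] [389 278  16  58 308] [397.  306.4  57.3  13.   86.7] [0.6394 0.2865 0.115 ]
y [447.4 351.6] [390 347 115  11 866] [447. 352. 114.  10.   0.] [0.6751 0.3335 0.115 ]
y [187.5 355.9] [162 354  60   4 119] [191.5 355.5  59.    3.    0. ] [0.7017 0.091  0.115 ]
y [290.4 356.6] [223 356 141   3 248] [293. 357. 140.   2.  -0.] [0.6925 0.1867 0.115 ]
b [284.5 147.6] [270 142  30  12 355] [284.5 147.5  11.   29.   90. ] [0.4826 0.1609 0.115 ]
b [273.9 234.3] [270 230   8  10  67] [273.5 234.5   9.    7.   90. ] [0.5797 0.1595 0.115 ]
b [294.3 234.6] [291 230   8  10  70] [294.5 234.5   9.    7.   90. ] [0.578  0.1802 0.115 ]
```

View pics/w3.png

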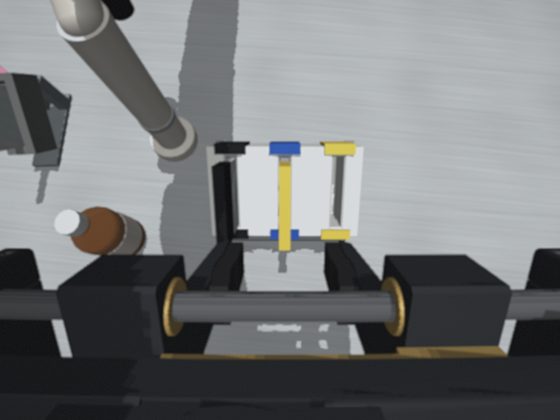

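The dock is seen squarely: yellow plate top edge at columns 279–289, rows 162–249. Blue tabs are at (284,148) and (284,234), yellow tabs at (339,148) and (335,234).

Run:
```python
from h import *
from scipy.optimize import least_squares
d=np.load("pics/w3.npy",allow_pickle=True).item();T=np.load("pics/w3T.npy")
px=np.array([[338.8,147.6],[334.7,234.4],[284.5,147.6],[284.1,234.4]])
def pts(q,h=.092):
    f=np.array([np.cos(q[2]),np.sin(q[2]),0]);_,zs=frame(f,30);y=np.cross([0,0,1],f);xs=np.cross(y,zs)  # toward front/down
    m=np.array([q[0],q[1],h]);o=[]
    for k in(.06,0):
        for e in(-.0466,.0466):o.append(m+k*y+e*xs)
    return np.array(o),m,zs,f,y
for free in(0,1):
    r_=least_squares(lambda q:(proj(d,pts(q,q[3] if free else .092)[0],T)-px).ravel(),[.525,.163,.1,.092])
    print(r_.x,np.round(r_.fun,1))
q=r_.x if 0 else least_squares(lambda q:(proj(d,pts(q)[0],T)-px).ravel(),[.525,.163,.1]).x
_,m,zs,f,y=pts(q)
top=np.array([m+.065*zs+e*np.cross(y,zs) for e in(-.04,.04)]);print("pred plate top ends px",proj(d,top,T))
print("m",m,"f",f,"m in tool",T[:3,:3].T@(m-T[:3,3]))
Rt,zs=frame(f,30)
print("tool rot err to dock (rotvec in tool)",(R.from_matrix(T[:3,:3]).inv()*R.from_matrix(Rt)).as_rotvec())
dt=np.load("pics/top0.npy",allow_pickle=True).item()
P=pts(q)[0];print("top pred",proj(dt,P).round(1).tolist())
```

```text
[0.52710267 0.16498431 0.0941035  0.092     ] [ 0.1  3.6  0.  -3.5 -0.2  3.5  0.1 -3.6]
[0.53310474 0.16382291 0.0956529  0.11023383] [ 1.8  1.1  1.5 -1.1 -1.9  1.  -1.4 -1.2]
pred plate top ends px [[284.28827046 164.71793475]
 [284.11670336 247.86465426]]
m [0.52710258 0.16498429 0.092     ] f [0.99557581 0.0939617  0.        ] m in tool [-0.00249148  0.00071433  0.18858903]
tool rot err to dock (rotvec in tool) [-0.00264183  0.00252705  0.00220731]
top pred [[150.6, 251.8], [154.0, 215.7], [179.5, 248.6], [181.2, 212.6]]
```

Request:
drive_tool([
  {"dx": -0.0025,"dy": 0.0007,"dz": 0.0,"wx": -0.0026,"wy": 0.0025,"wz": 0.0022,"claw": 0.5},
  {"dx": 0.0,"dy": 0.0,"dz": 0.03,"wx": 0.0,"wy": 0.0,"wz": 0.0,"claw": 0.5},
  {"dx": 0.0,"dy": 0.0,"dz": 0.03,"wx": 0.0,"wy": 0.0,"wz": 0.0,"claw": 0.5},
  {"dx": 0.0,"dy": 0.0,"dz": 0.03,"wx": 0.0,"wy": 0.0,"wz": 0.0,"claw": 0.5},
  {"dx": 0.0,"dy": 0.0,"dz": 0.03,"wx": 0.0,"wy": 0.0,"wz": 0.0,"claw": 0.5},
  {"dx": 0.0,"dy": 0.0,"dz": 0.0265,"wx": 0.0,"wy": 0.0,"wz": 0.0,"claw": 0.5},
  {"dx": 0.0,"dy": 0.0,"dz": 0.0,"wx": 0.0,"wy": 0.0,"wz": 0.0,"claw": 0.5},
  {"dx": 0.0,"dy": 0.0,"dz": 0.0,"wx": 0.0,"wy": 0.0,"wz": 0.0,"claw": 0.5},
])

```text
clock: 2.9
tool_pos: [0.5477, 0.1685, 0.1306]
eef_rot: [-0.047, 0.965, -0.012, -0.258]
contact_force: [0.3, 0.1, 1.1]
opening: 0.498
```

```bash
cat >> h.py <<'E'
M=np.array([.5271,.1650,.092]);FD=np.array([.99558,.09396,0])
def rel(s,m=M,f=FD,tilt=30):
    Rt,zs=frame(f,tilt);T=toolT(s);D=T[:3,:3].T@(m-T[:3,3])
    print("t",s["clock"],"mouth in tool mm",np.round(D*1e3,2),"roterr deg",np.round(np.degrees((R.from_matrix(T[:3,:3]).inv()*R.from_matrix(Rt)).as_rotvec()),2),"F",np.round(s["contact_force"],1),"Ftool",np.round(T[:3,:3].T@s["contact_force"],1),"M",np.round(s["moment"],2),"open mm",round(s["opening"]*88,1))
E
python3 - <<'E'
from h import *
from plant import r,snapshot
s=r.get_state();rel(s);Tt=toolT(s);d=snapshot("wrist")
for ce,st,rc in blobs(d,"y",100):
  print(np.round(ce,1),st)
for ce,st,rc in blobs(d,"b",30):print(np.round(ce,1),st)
E
```

```text
t 2.9 mouth in tool mm [-1.14 -1.5  43.87] roterr deg [-0.06  0.08  0.16] F [0.3 0.1 1.1] Ftool [ 0.2  0.1 -1.1] M [ 0.09 -0.47 -0.01] open mm 43.8
[377.2 162.4] [ 341  151   68   24 1328]
[279.7 241.9] [ 268  192   25  100 2358]
[168.8 307.9] [163 279  16  57 304]
[396.4 290.6] [387 278  17  30 176]
[398.9 323.3] [392 309  12  27 149]
[278.5 343.2] [ 202  322  153   37 1024]
[445.5 351.8] [383 347 122  11 912]
[281.  162.4] [ 254  150   55   25 1268]
```

Request:
drive_tool([
  {"dx": -0.001,"dy": -0.0015,"dz": 0.0015,"wx": 0.0,"wy": 0.0,"wz": 0.0,"claw": 0.5},
  {"dx": 0.0,"dy": 0.0,"dz": 0.0,"wx": 0.0,"wy": 0.0,"wz": 0.0,"claw": 0.25},
  {"dx": 0.0,"dy": 0.0,"dz": 0.0,"wx": 0.0,"wy": 0.0,"wz": 0.0,"claw": 0.0},
  {"dx": 0.0,"dy": 0.0,"dz": 0.0,"wx": 0.0,"wy": 0.0,"wz": 0.0,"claw": 0.0},
  {"dx": 0.0,"dy": 0.0,"dz": 0.0,"wx": 0.0,"wy": 0.0,"wz": 0.0,"claw": 0.0},
  {"dx": 0.0,"dy": 0.0,"dz": 0.0,"wx": 0.0,"wy": 0.0,"wz": 0.0,"claw": 0.0},
], grip_force=30)

```text
clock: 3.55
tool_pos: [0.5479, 0.1664, 0.128]
eef_rot: [-0.046, 0.965, -0.012, -0.258]
contact_force: [0.1, 0.3, -0.4]
opening: 0.112
```

Run:
```python
from h import *
from plant import r,snapshot
s=r.get_state();rel(s);print(repr(s["tool_pos"]),repr(s["eef_rot"]))
```

```text
t 3.55 mouth in tool mm [ 0.07  0.6  41.56] roterr deg [-0.03  0.06  0.1 ] F [ 0.1  0.3 -0.4] Ftool [-0.3  0.3  0.2] M [ 0.17 -0.42 -0.06] open mm 9.9
array([0.54786658, 0.1663808 , 0.1279755 ]) array([-0.04637203,  0.96494003, -0.01217627, -0.25805449])
```

Request:
drive_tool([
  {"dx": 0.0,"dy": 0.0,"dz": -0.01,"wx": 0.0,"wy": 0.0,"wz": 0.0,"claw": 0.0},
  {"dx": 0.0,"dy": 0.0,"dz": -0.015,"wx": 0.0,"wy": 0.0,"wz": 0.0,"claw": 0.0},
  {"dx": 0.0,"dy": 0.0,"dz": -0.02,"wx": 0.0,"wy": 0.0,"wz": 0.0,"claw": 0.0},
  {"dx": 0.0,"dy": 0.0,"dz": -0.02,"wx": 0.0,"wy": 0.0,"wz": 0.0,"claw": 0.0},
  {"dx": 0.0,"dy": 0.0,"dz": -0.01,"wx": 0.0,"wy": 0.0,"wz": 0.0,"claw": 0.0},
  {"dx": 0.0,"dy": 0.0,"dz": 0.0,"wx": 0.0,"wy": 0.0,"wz": 0.0,"claw": 0.0},
  {"dx": 0.0,"dy": 0.0,"dz": 0.0,"wx": 0.0,"wy": 0.0,"wz": 0.0,"claw": 0.0},
])

```text
clock: 4.25
tool_pos: [0.5847, 0.1696, 0.1923]
eef_rot: [-0.046, 0.965, -0.013, -0.259]
contact_force: [-0.8, 0.4, -1.8]
opening: 0.111
```

Request:
drive_tool([
  {"dx": 0.0,"dy": 0.02,"dz": 0.0,"wx": 0.0,"wy": 0.0,"wz": 0.0,"claw": 0.0},
  {"dx": 0.0,"dy": 0.02,"dz": 0.0,"wx": 0.0,"wy": 0.0,"wz": 0.0,"claw": 0.0},
  {"dx": 0.0,"dy": 0.02,"dz": 0.0,"wx": 0.0,"wy": 0.0,"wz": 0.0,"claw": 0.0},
  {"dx": 0.0,"dy": 0.0,"dz": 0.0,"wx": 0.0,"wy": 0.0,"wz": 0.0,"claw": 0.0},
  {"dx": 0.0,"dy": 0.0,"dz": 0.0,"wx": 0.0,"wy": 0.0,"wz": 0.0,"claw": 0.0},
  {"dx": 0.0,"dy": 0.0,"dz": 0.0,"wx": 0.0,"wy": 0.0,"wz": 0.0,"claw": 0.0},
])

```text
clock: 4.85
tool_pos: [0.5795, 0.229, 0.1927]
eef_rot: [-0.046, 0.965, -0.013, -0.258]
contact_force: [0.5, -0.7, -2.1]
opening: 0.112
```

Run:
```python
from h import *
from plant import r,snapshot
s=r.get_state();rel(s)
d=snapshot("wrist");np.save("pics/w4.npy",d,allow_pickle=True)
cv2.imwrite("pics/w4.png",d["color"][:,:,::-1])
for c in "yb":
  for ce,st,rc in blobs(d,c,100): print(c,np.round(ce,1),st)
```

```text
t 4.85 mouth in tool mm [  0.24 -58.52 116.42] roterr deg [-0.12  0.06  0.05] F [ 0.5 -0.7 -2.1] Ftool [-1.4 -0.7  1.7] M [ 0.06 -0.74  0.05] open mm 9.8
y [285.3 150.6] [266 143  39  16 608]
y [283.3 242.8] [ 269  191   29  101 2592]
y [236.7 306.5] [233 278  10  58 271]
y [329.9 291.5] [325 278  10  29 143]
y [330.7 323.4] [326 309   8  27 124]
y [285. 341.] [255 322  72  37 915]
y [378.  352.4] [326 348 107  10 810]
y [138.5 355.6] [ 91 355  99   3 172]
y [209.7 356.1] [191 355  39   4 101]
b [215.5 150.6] [195 143  45  16 611]
```

View pics/w4.png

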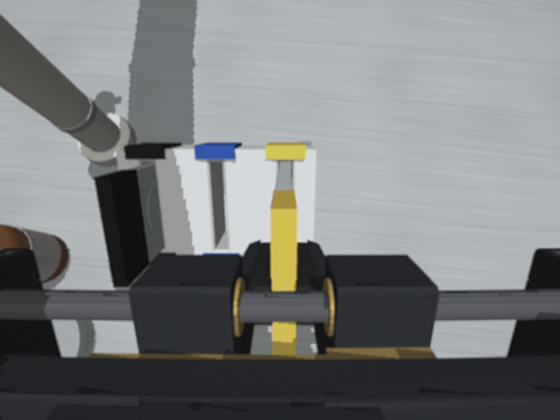

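The plate hangs over the yellow slot, with the tab at column 285 and the plate at column 283–285. Trim slightly and insert.

Request:
drive_tool([
  {"dx": 0.0,"dy": 0.0009,"dz": 0.01,"wx": 0.0,"wy": 0.0,"wz": 0.0,"claw": 0.0},
  {"dx": 0.0,"dy": 0.0,"dz": 0.01,"wx": 0.0,"wy": 0.0,"wz": 0.0,"claw": 0.0},
  {"dx": 0.0,"dy": 0.0,"dz": 0.01,"wx": 0.0,"wy": 0.0,"wz": 0.0,"claw": 0.0},
  {"dx": 0.0,"dy": 0.0,"dz": 0.005,"wx": 0.0,"wy": 0.0,"wz": 0.0,"claw": 0.0},
  {"dx": 0.0,"dy": 0.0,"dz": 0.0,"wx": 0.0,"wy": 0.0,"wz": 0.0,"claw": 0.0},
  {"dx": 0.0,"dy": 0.0,"dz": 0.0,"wx": 0.0,"wy": 0.0,"wz": 0.0,"claw": 0.0},
])

```text
clock: 5.5
tool_pos: [0.562, 0.2287, 0.1626]
eef_rot: [-0.046, 0.965, -0.012, -0.258]
contact_force: [0.4, -0.1, -2.7]
opening: 0.111
```

Run:
```python
from h import *
from plant import r,snapshot
s=r.get_state();rel(s)
```

```text
t 5.5 mouth in tool mm [  0.13 -60.09  81.56] roterr deg [-0.05  0.06  0.1 ] F [ 0.4 -0.1 -2.7] Ftool [-1.7 -0.1  2.2] M [ 0.1  -0.72 -0.03] open mm 9.8
```

Request:
drive_tool([
  {"dx": 0.0,"dy": 0.0,"dz": 0.01,"wx": 0.0,"wy": 0.0,"wz": 0.0,"claw": 0.0},
  {"dx": 0.0,"dy": 0.0,"dz": 0.01,"wx": 0.0,"wy": 0.0,"wz": 0.0,"claw": 0.0},
  {"dx": 0.0,"dy": 0.0,"dz": 0.01,"wx": 0.0,"wy": 0.0,"wz": 0.0,"claw": 0.0},
  {"dx": 0.0,"dy": 0.0,"dz": 0.007,"wx": 0.0,"wy": 0.0,"wz": 0.0,"claw": 0.0},
  {"dx": 0.0,"dy": 0.0,"dz": 0.002,"wx": 0.0,"wy": 0.0,"wz": 0.0,"claw": 0.0},
  {"dx": 0.0,"dy": 0.0,"dz": 0.001,"wx": 0.0,"wy": 0.0,"wz": 0.0,"claw": 0.0},
  {"dx": 0.0,"dy": 0.0,"dz": 0.001,"wx": 0.0,"wy": 0.0,"wz": 0.0,"claw": 0.0},
  {"dx": 0.0,"dy": 0.0,"dz": 0.0,"wx": 0.0,"wy": 0.0,"wz": 0.0,"claw": 0.0},
])

```text
clock: 6.3
tool_pos: [0.5422, 0.2269, 0.128]
eef_rot: [-0.046, 0.965, -0.012, -0.257]
contact_force: [0.7, -0.7, 4.2]
opening: 0.113
```

Run:
```python
from h import *
from plant import r,snapshot
s=r.get_state();rel(s)
```

```text
t 6.3 mouth in tool mm [  0.24 -60.19  41.59] roterr deg [-0.02  0.14  0.09] F [ 0.7 -0.7  4.2] Ftool [ 1.6 -0.7 -4. ] M [-0.11 -0.25  0.11] open mm 9.9
```

Request:
drive_tool([
  {"dx": 0.0,"dy": 0.0,"dz": 0.002,"wx": 0.0,"wy": 0.0,"wz": 0.0,"claw": 0.0},
  {"dx": 0.0,"dy": 0.0,"dz": 0.0,"wx": 0.0,"wy": 0.0,"wz": 0.0,"claw": 0.0},
  {"dx": 0.0,"dy": 0.0,"dz": 0.0,"wx": 0.0,"wy": 0.0,"wz": 0.0,"claw": 0.0},
])

```text
clock: 6.6
tool_pos: [0.5422, 0.227, 0.1279]
eef_rot: [-0.046, 0.965, -0.012, -0.256]
contact_force: [3.2, -1.4, 13.1]
opening: 0.111
```

Request:
drive_tool([
  {"dx": 0.0,"dy": 0.0,"dz": -0.002,"wx": 0.0,"wy": 0.0,"wz": 0.0,"claw": 0.2},
  {"dx": 0.0,"dy": 0.0,"dz": 0.0,"wx": 0.0,"wy": 0.0,"wz": 0.0,"claw": 0.5},
  {"dx": 0.0,"dy": 0.0,"dz": 0.0,"wx": 0.0,"wy": 0.0,"wz": 0.0,"claw": 0.5},
  {"dx": 0.0,"dy": 0.0,"dz": -0.02,"wx": 0.0,"wy": 0.0,"wz": 0.0,"claw": 0.5},
  {"dx": 0.0,"dy": 0.0,"dz": -0.04,"wx": 0.0,"wy": 0.0,"wz": 0.0,"claw": 0.5},
  {"dx": 0.0,"dy": 0.0,"dz": -0.04,"wx": 0.0,"wy": 0.0,"wz": 0.0,"claw": 0.5},
  {"dx": 0.0,"dy": 0.0,"dz": -0.04,"wx": 0.0,"wy": 0.0,"wz": 0.0,"claw": 0.5},
  {"dx": 0.0,"dy": 0.0,"dz": 0.0,"wx": 0.0,"wy": 0.0,"wz": 0.0,"claw": 0.5},
  {"dx": 0.0,"dy": 0.0,"dz": 0.0,"wx": 0.0,"wy": 0.0,"wz": 0.0,"claw": 0.5},
])

```text
clock: 7.5
tool_pos: [0.6111, 0.2338, 0.248]
eef_rot: [-0.046, 0.965, -0.012, -0.258]
contact_force: [0.5, 0.5, -1.5]
opening: 0.5
```

Run:
```python
from h import *
from plant import r,snapshot
s=r.get_state();rel(s)
T=toolT(s);d=snapshot("wrist");cv2.imwrite("pics/w5.png",d["color"][:,:,::-1])
for c in "yb":
  for ce,st,rc in blobs(d,c,60): print(c,np.round(ce,1),st)
Rt,zs=frame(FD,30);y=Rt[:,1];m=M+.06*y
for h in (.065,.070): print(h,proj(d,[m+h*zs+e*np.cross(y,zs) for e in(-.04,.04)],T).round(1).tolist())
print(proj(d,[m+e*np.cross(y,zs) for e in(-.0466,.0466)],T).round(1).tolist())
```

```text
t 7.5 mouth in tool mm [  0.36 -60.44 180.2 ] roterr deg [-0.04  0.08  0.11] F [ 0.5  0.5 -1.5] Ftool [-1.2  0.4  1.1] M [ 0.09 -0.46  0.04] open mm 44.0
y [283.  145.5] [268 140  31  12 367]
y [283.  209.9] [ 269  161   29   90 1152]
y [170.9 291.5] [165 278  18  33 159]
y [397.9 308.5] [389 279  15  57 300]
y [167.2 323.8] [163 312  11  24 155]
y [442.8 352. ] [362 347 143  11 952]
y [271.6 356.5] [193 354 158   5 297]
b [227.  145.5] [211 140  35  12 364]
b [230.6 234.6] [216 230  30  11 286]
0.065 [[283.1, 162.7], [283.0, 248.7]]
0.07 [[283.1, 163.4], [283.0, 251.0]]
[[283.3, 149.1], [283.2, 231.1]]
```

Yellow is home: TCP depth was 41.6 mm, the same as when it was picked, it gave no further under a 13 N push, and the top edge is at the predicted pixels. Next is the blue plate.

Run:
```python
from h import *
from plant import r
d=np.load("pics/top0.npy",allow_pickle=True).item()
for p,z in(((266,270),.0),((262,272),.235),((278,325),.235),((284,198),.12),((285,205),0)): print(p,onz(d,[p],z).round(3))
m=mask(d,"b");n,l,st,ce=cv2.connectedComponentsWithStats(m)
i=[k for k in range(1,n) if abs(ce[k][0]-360)<4][0]
for row in (226,235,244,253,262):
    c=np.argwhere(l[row]==i).ravel();print(row,c.min(),c.max())
b=onz(d,[[366.5,264]],.1685)[0];f=onz(d,[[354,224]],.1227)[0];print(b,f,np.degrees(np.arctan2((f-b)[1],(f-b)[0])),np.linalg.norm(f-b))
F2=np.array([np.cos(.21),np.sin(.21),0]);Rt,zs=frame(F2,35)
top=(b+f)/2;m=top-.085*zs;print(top,m)
p=m+.2*zs;print(p);s=r.get_state()
plan(s,(np.array(s["tool_pos"])+p)/2+[.02,0,.07],Rt,9)
```

```text
(266, 270) [[ 0.44  -0.012  0.   ]]
(262, 272) [[ 0.438 -0.014  0.235]]
(278, 325) [[ 0.345 -0.041  0.235]]
(284, 198) [[ 0.588 -0.056  0.12 ]]
(285, 205) [[ 0.589 -0.058  0.   ]]
226 354 357
235 355 360
244 358 363
253 361 365
262 361 365
[ 0.44905624 -0.21215458  0.1685    ] [ 0.53085851 -0.19793963  0.1227    ] 9.857969179134995 0.0948225457510291
[ 0.48995738 -0.20504711  0.1456    ] [ 0.44227446 -0.21521036  0.07597208]
[ 0.55446956 -0.19129682  0.23980249]
[{"dx":0.0064,"dy":-0.0234,"dz":-0.0048,"wx":0.0067,"wy":0.0095,"wz":-0.0106},{"dx":0.0067,"dy":-0.0234,"dz":-0.0046,"wx":0.0067,"wy":0.0095,"wz":-0.0106},{"dx":0.007,"dy":-0.0233,"dz":-0.0043,"wx":0.0067,"wy":0.0095,"wz":-0.0106},{"dx":0.0073,"dy":-0.0233,"dz":-0.0041,"wx":0.0067,"wy":0.0095,"wz":-0.0106},{"dx":0.0076,"dy":-0.0232,"dz":-0.0039,"wx":0.0067,"wy":0.0095,"wz":-0.0106},{"dx":0.0078,"dy":-0.0232,"dz":-0.0037,"wx":0.0067,"wy":0.0095,"wz":-0.0106},{"dx":0.0081,"dy":-0.0231,"dz":-0.0034,"wx":0.0067,"wy":0.0095,"wz":-0.0106},{"dx":0.0084,"dy":-0.023,"dz":-0.0032,"wx":0.0067,"wy":0.0095,"wz":-0.0106},{"dx":0.0087,"dy":-0.023,"dz":-0.003,"wx":0.0067,"wy":0.0095,"wz":-0.0106}]
```

Request:
drive_tool([
  {"dx": 0.006,"dy": -0.023,"dz": -0.005,"wx": 0.0067,"wy": 0.0095,"wz": -0.0106,"claw": 0.5},
  {"dx": 0.007,"dy": -0.023,"dz": -0.005,"wx": 0.0067,"wy": 0.0095,"wz": -0.0106,"claw": 0.5},
  {"dx": 0.007,"dy": -0.023,"dz": -0.004,"wx": 0.0067,"wy": 0.0095,"wz": -0.0106,"claw": 0.5},
  {"dx": 0.007,"dy": -0.023,"dz": -0.004,"wx": 0.0067,"wy": 0.0095,"wz": -0.0106,"claw": 0.5},
  {"dx": 0.008,"dy": -0.023,"dz": -0.004,"wx": 0.0067,"wy": 0.0095,"wz": -0.0106,"claw": 0.5},
  {"dx": 0.008,"dy": -0.023,"dz": -0.004,"wx": 0.0067,"wy": 0.0095,"wz": -0.0106,"claw": 0.5},
  {"dx": 0.008,"dy": -0.023,"dz": -0.003,"wx": 0.0067,"wy": 0.0095,"wz": -0.0106,"claw": 0.5},
  {"dx": 0.008,"dy": -0.023,"dz": -0.003,"wx": 0.0067,"wy": 0.0095,"wz": -0.0106,"claw": 0.5},
  {"dx": 0.009,"dy": -0.023,"dz": -0.003,"wx": 0.0067,"wy": 0.0095,"wz": -0.0106,"claw": 0.5},
  {"dx": 0.0,"dy": 0.0,"dz": 0.0,"wx": 0.0,"wy": 0.0,"wz": 0.0,"claw": 0.5},
])

```text
clock: 8.55
tool_pos: [0.6022, 0.0191, 0.3138]
eef_rot: [-0.097, 0.949, -0.032, -0.299]
contact_force: [0.5, 0.1, -0.6]
opening: 0.501
```

Run:
```python
from h import *
from plant import r
F2=np.array([np.cos(.19),np.sin(.19),0]);Rt,zs=frame(F2,35)
plan(r.get_state(),np.array([.4423,-.2152,.076])+.21*zs,Rt,8);print(r.get_state()["q"])
```

```text
[{"dx":0.0038,"dy":-0.0248,"dz":0.0128,"wx":-0.0014,"wy":-0.0,"wz":0.0013},{"dx":0.0038,"dy":-0.0248,"dz":0.0128,"wx":-0.0014,"wy":-0.0,"wz":0.0013},{"dx":0.0037,"dy":-0.0249,"dz":0.0127,"wx":-0.0014,"wy":-0.0,"wz":0.0013},{"dx":0.0037,"dy":-0.0249,"dz":0.0127,"wx":-0.0014,"wy":-0.0,"wz":0.0013},{"dx":0.0037,"dy":-0.0249,"dz":0.0127,"wx":-0.0014,"wy":-0.0,"wz":0.0013},{"dx":0.0037,"dy":-0.0249,"dz":0.0126,"wx":-0.0014,"wy":-0.0,"wz":0.0013},{"dx":0.0036,"dy":-0.025,"dz":0.0126,"wx":-0.0014,"wy":-0.0,"wz":0.0013},{"dx":0.0036,"dy":-0.0249,"dz":0.0126,"wx":-0.0014,"wy":-0.0,"wz":0.0013}]
[ 0.01455231  0.95229548 -0.41026982  0.94884387  0.2716579   1.90473695
  1.44338802]
```

Request:
drive_tool([
  {"dx": 0.004,"dy": -0.025,"dz": 0.013,"wx": -0.0014,"wy": 0.0,"wz": 0.0013,"claw": 0.5},
  {"dx": 0.004,"dy": -0.025,"dz": 0.013,"wx": -0.0014,"wy": 0.0,"wz": 0.0013,"claw": 0.5},
  {"dx": 0.004,"dy": -0.025,"dz": 0.013,"wx": -0.0014,"wy": 0.0,"wz": 0.0013,"claw": 0.5},
  {"dx": 0.004,"dy": -0.025,"dz": 0.013,"wx": -0.0014,"wy": 0.0,"wz": 0.0013,"claw": 0.5},
  {"dx": 0.004,"dy": -0.025,"dz": 0.013,"wx": -0.0014,"wy": 0.0,"wz": 0.0013,"claw": 0.5},
  {"dx": 0.004,"dy": -0.025,"dz": 0.012,"wx": -0.0014,"wy": 0.0,"wz": 0.0013,"claw": 0.5},
  {"dx": 0.003,"dy": -0.025,"dz": 0.012,"wx": -0.0014,"wy": 0.0,"wz": 0.0013,"claw": 0.5},
  {"dx": 0.003,"dy": -0.025,"dz": 0.012,"wx": -0.0014,"wy": 0.0,"wz": 0.0013,"claw": 0.5},
  {"dx": 0.0,"dy": 0.0,"dz": 0.0,"wx": 0.0,"wy": 0.0,"wz": 0.0,"claw": 0.5},
  {"dx": 0.0,"dy": 0.0,"dz": 0.0,"wx": 0.0,"wy": 0.0,"wz": 0.0,"claw": 0.5},
])

```text
clock: 9.55
tool_pos: [0.5616, -0.1881, 0.2474]
eef_rot: [-0.093, 0.949, -0.026, -0.299]
contact_force: [0.1, -0.2, -0.5]
opening: 0.5
```

Run:
```python
from h import *
from plant import r,snapshot
s=r.get_state();T=toolT(s);d=snapshot("wrist");cv2.imwrite("pics/w6.png",d["color"][:,:,::-1]);np.save("pics/w6.npy",d,allow_pickle=True);np.save("pics/w6T.npy",T)
print(s["clock"],s["q"]);F2=np.array([np.cos(.19),np.sin(.19),0]);m=np.array([.4423,-.2152,.076]);rel(s,m,F2,35)
for ce,st,rc in blobs(d,"b",60): print(np.round(ce,1),st,np.round(np.r_[rc[0],rc[1],rc[2]],1))
Rt,zs=frame(F2,35);xs=np.cross(Rt[:,1],zs);print(proj(d,[m+.085*zs+e*xs for e in(-.04,.04)],T))
```

```text
9.55 [ 0.30428441  0.96003429 -0.38501473  1.14293496  0.40831396  1.70848295
  1.66822797]
t 9.55 mouth in tool mm [  2.08  -4.53 210.52] roterr deg [0.13 0.05 0.4 ] F [ 0.1 -0.2 -0.5] Ftool [-0.4 -0.2  0.4] M [ 0.17 -0.47  0.02] open mm 44.0
[279.9 208.3] [273 165  16  89 981] [279.8 209.1  11.8  88.1   3.1]
[[278.91771486 159.24905291]
 [278.76578588 242.68785321]]
```

View pics/w6.png

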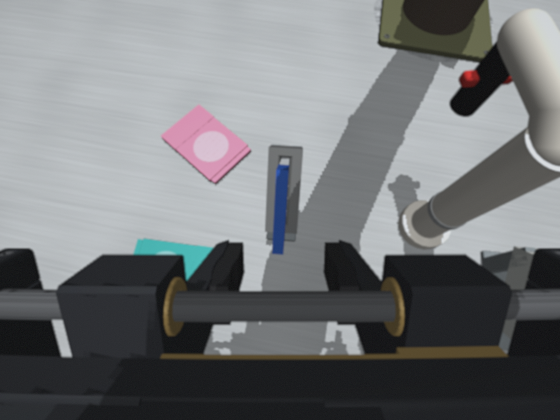

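The blue plate's top edge runs from (282,165) to (277,254), so it is yawed about 3° in the tool frame, with the manipulator well to the right at (420,225). I'll fit the pose from the edge ends.

Run:
```python
from h import *
from plant import r
from scipy.optimize import least_squares
d=np.load("pics/w6.npy",allow_pickle=True).item();T=np.load("pics/w6T.npy")
m=mask(d,"b");pts=[]
for row in range(168,252,6):
    c=np.argwhere(m[row,260:300]).ravel()+260;pts.append((c.mean(),row,c.min(),c.max()))
p=np.array(pts);k=np.polyfit(p[:,1],p[:,0],1);print(p[:, 2:].astype(int).tolist(),k)
obs=np.array([[np.polyval(k,v),v] for v in(166.,252.)])
def P(q):
    Rt,zs=frame([np.cos(q[2]),np.sin(q[2])],35);xs=np.cross(Rt[:,1],zs);mm=np.array([q[0],q[1],.076])
    return np.array([mm+.085*zs+e*xs for e in(-.04,.04)]),Rt,mm
q=least_squares(lambda q:(proj(d,P(q)[0],T)-obs).ravel(),[.442,-.215,.19]);print(q.x,q.fun.round(2))
_,Rt,mm=P(q.x);print(P(q.x)[0])
s=r.get_state();rel(s,mm,[np.cos(q.x[2]),np.sin(q.x[2])],35)
dt=np.load("pics/top0.npy",allow_pickle=True).item();print("topcam pred",proj(dt,P(q.x)[0]).round(1).tolist())
```

```text
[[277, 287], [276, 287], [276, 287], [276, 286], [276, 286], [275, 286], [275, 285], [275, 285], [274, 285], [274, 285], [274, 284], [273, 283], [273, 283], [273, 282]] [-5.6043956e-02  2.9152967e+02]
[ 0.44942291 -0.20984083  0.12780942] [-0.08  1.28  0.08 -1.26]
[[ 0.46528042 -0.20780298  0.16857098]
 [ 0.53027807 -0.19945014  0.12268487]]
t 9.6 mouth in tool mm [ -3.94  -1.31 206.66] roterr deg [-1.94  0.1   3.4 ] F [-0.9  0.1  0.1] Ftool [0.7 0.3 0.4] M [ 0.18 -0.44 -0.04] open mm 44.0
topcam pred [[363.9, 255.6], [354.7, 224.3]]
```

```bash
cat >> h.py <<'E'
MS=np.array([.44942,-.20984,.076]);FS=np.array([np.cos(.1278),np.sin(.1278),0])
E
python3 - <<'E'
from h import *
from plant import r
Rt,zs=frame(FS,35)
plan(r.get_state(),MS+.202*zs,Rt,2)
E
```

```text
[{"dx":-0.002,"dy":-0.0041,"dz":0.0024,"wx":-0.0169,"wy":0.0009,"wz":0.0297},{"dx":-0.0022,"dy":-0.004,"dz":0.0023,"wx":-0.0169,"wy":0.0009,"wz":0.0297}]
```

Request:
drive_tool([
  {"dx": -0.002,"dy": -0.004,"dz": 0.0024,"wx": -0.0169,"wy": 0.0009,"wz": 0.0297,"claw": 0.5},
  {"dx": -0.0022,"dy": -0.004,"dz": 0.0023,"wx": -0.0169,"wy": 0.0009,"wz": 0.0297,"claw": 0.5},
  {"dx": 0.0,"dy": 0.0,"dz": 0.035,"wx": 0.0,"wy": 0.0,"wz": 0.0,"claw": 0.5},
  {"dx": 0.0,"dy": 0.0,"dz": 0.035,"wx": 0.0,"wy": 0.0,"wz": 0.0,"claw": 0.5},
  {"dx": 0.0,"dy": 0.0,"dz": 0.0,"wx": 0.0,"wy": 0.0,"wz": 0.0,"claw": 0.5},
  {"dx": 0.0,"dy": 0.0,"dz": 0.0,"wx": 0.0,"wy": 0.0,"wz": 0.0,"claw": 0.5},
])

```text
clock: 10.2
tool_pos: [0.5251, -0.2025, 0.1851]
eef_rot: [-0.059, 0.952, -0.02, -0.3]
contact_force: [0.4, -0.4, 0.6]
opening: 0.501
```

Run:
```python
from h import *
from plant import r,snapshot
s=r.get_state();rel(s,MS,FS,35);T=toolT(s);d=snapshot("wrist");cv2.imwrite("pics/w7.png",d["color"][:,:,::-1])
m=mask(d,"b")
for row in range(150,290,8):
    c=np.argwhere(m[row,230:330]).ravel()+230
    if len(c): print(row,c.min(),c.max(),end="; ")
Rt,zs=frame(FS,35);xs=np.cross(Rt[:,1],zs);print(proj(d,[MS+.085*zs+e*xs for e in(-.04,.04)],T),s["q"])
```

```text
t 10.2 mouth in tool mm [ -0.18   2.43 132.96] roterr deg [-0.04  0.04 -0.23] F [ 0.4 -0.4  0.6] Ftool [ 0.  -0.5 -0.7] M [ 0.15 -0.56 -0.02] open mm 44.1
174 280 293; 182 279 294; 190 279 294; 198 279 294; 206 279 294; 214 279 294; 222 279 294; 230 279 294; 238 279 294; 246 279 294; 254 280 294; 262 280 293; 270 280 293; 278 280 293; 286 280 293; [[286.97852769 176.03950182]
 [287.16442616 287.60231935]] [ 0.35540239  0.984533   -0.37297441  1.30172613  0.40631902  1.53624038
  1.58932017]
```

Request:
drive_tool([
  {"dx": 0.0,"dy": 0.0024,"dz": 0.02,"wx": 0.0,"wy": 0.0,"wz": -0.002,"claw": 0.5},
  {"dx": 0.0,"dy": 0.0,"dz": 0.025,"wx": 0.0,"wy": 0.0,"wz": 0.0,"claw": 0.5},
  {"dx": 0.0,"dy": 0.0,"dz": 0.025,"wx": 0.0,"wy": 0.0,"wz": 0.0,"claw": 0.5},
  {"dx": 0.0,"dy": 0.0,"dz": 0.0,"wx": 0.0,"wy": 0.0,"wz": 0.0,"claw": 0.5},
  {"dx": 0.0,"dy": 0.0,"dz": 0.0,"wx": 0.0,"wy": 0.0,"wz": 0.0,"claw": 0.5},
])

```text
clock: 10.75
tool_pos: [0.4865, -0.205, 0.1285]
eef_rot: [-0.06, 0.952, -0.02, -0.298]
contact_force: [0.3, 0.7, 0.8]
opening: 0.501
```

Run:
```python
from h import *
from plant import r,snapshot
s=r.get_state();rel(s,MS,FS,35);T=toolT(s);d=snapshot("wrist")
m=mask(d,"b")
rr=np.argwhere(m[:,280:290].any(1)).ravel();print("rows",rr.min(),rr.max())
for row in range(150,330,12):
    c=np.argwhere(m[row,230:340]).ravel()+230
    if len(c): print(row,c.min(),c.max(),end="; ")
Rt,zs=frame(FS,35);xs=np.cross(Rt[:,1],zs);print(proj(d,[MS+.085*zs+e*xs for e in(-.04,.04)],T))
```

```text
t 10.75 mouth in tool mm [ 0.78  0.07 64.44] roterr deg [-0.09  0.21 -0.1 ] F [0.3 0.7 0.8] Ftool [ 0.2  0.7 -0.8] M [ 0.14 -0.5  -0.02] open mm 44.1
rows 190 353
198 272 293; 210 270 295; 222 270 295; 234 270 295; 246 270 295; 258 271 295; 270 271 294; 282 271 294; [[283.07684148 202.03403227]
 [283.57044251 361.14170373]]
```

Request:
drive_tool([
  {"dx": 0.0005,"dy": 0.0,"dz": 0.0025,"wx": 0.0,"wy": 0.003,"wz": 0.0,"claw": 0.5},
  {"dx": 0.0,"dy": 0.0,"dz": 0.0,"wx": 0.0,"wy": 0.0,"wz": 0.0,"claw": 0.25},
  {"dx": 0.0,"dy": 0.0,"dz": 0.0,"wx": 0.0,"wy": 0.0,"wz": 0.0,"claw": 0.0},
  {"dx": 0.0,"dy": 0.0,"dz": 0.0,"wx": 0.0,"wy": 0.0,"wz": 0.0,"claw": 0.0},
  {"dx": 0.0,"dy": 0.0,"dz": 0.0,"wx": 0.0,"wy": 0.0,"wz": 0.0,"claw": 0.0},
  {"dx": 0.0,"dy": 0.0,"dz": 0.0,"wx": 0.0,"wy": 0.0,"wz": 0.0,"claw": 0.0},
], grip_force=30)

```text
clock: 11.4
tool_pos: [0.4827, -0.2056, 0.1257]
eef_rot: [-0.06, 0.951, -0.02, -0.301]
contact_force: [-0.0, -0.1, 0.5]
opening: 0.11
```

```bash
cat > cmp.py <<'E'
from h import *
from plant import r,snapshot
import sys
s=r.get_state();rel(s,MS,FS,35);d=snapshot("wrist");np.save("pics/w8.npy",d,allow_pickle=True)
y=np.load("pics/w4.npy",allow_pickle=True).item()
for n,dd,c in(("yellow",y,"y"),("blue",d,"b")):
    m=mask(dd,c);m[:180]=0
    rr=np.argwhere(m[:340,278:290].any(1)).ravel();print(n,"rows",rr.min(),rr.max())
    for row in(194,197,200,206,212,220,230,240,250):
        k=np.argwhere(m[row,240:340]).ravel()+240
        if len(k):print(row,k.min(),k.max(),end="; ")
    g=cv2.cvtColor(dd["color"],cv2.COLOR_RGB2GRAY)[176:216,283];print();print(g.tolist())
E
python3 cmp.py
```

```text
t 11.4 mouth in tool mm [-1.15  0.08 59.99] roterr deg [-0.08 -0.13 -0.07] F [-0.  -0.1  0.5] Ftool [ 0.3 -0.1 -0.4] M [ 0.05 -0.54  0.03] open mm 9.7
yellow rows 191 339
194 274 293; 197 273 294; 200 273 294; 206 272 295; 212 271 295; 220 271 295; 230 271 295; 240 271 295; 250 270 297; 
[154, 155, 156, 154, 153, 155, 155, 154, 154, 154, 154, 154, 153, 151, 144, 139, 139, 138, 138, 138, 138, 139, 138, 138, 138, 139, 138, 138, 139, 137, 137, 138, 153, 177, 188, 186, 186, 186, 185, 186]
blue rows 195 339
194 274 293; 197 273 294; 200 273 294; 206 272 295; 212 271 296; 220 271 297; 230 271 297; 240 271 296; 250 270 297; 
[134, 156, 148, 130, 117, 112, 111, 112, 112, 113, 111, 113, 112, 112, 113, 112, 109, 93, 66, 47, 46, 46, 48, 47, 45, 47, 46, 47, 47, 47, 46, 46, 47, 47, 47, 48, 47, 51, 60, 63]
```

Run:
```python
from h import *
d=np.load("pics/w8.npy",allow_pickle=True).item();I=np.eye(4)
for h in(-.0234,-.025):
  for ox in(0,-.001,-.002): print(h,ox,[proj(d,[[.04+ox,0,z]],I)[0].round(1).tolist() for z in(h,h+.036)])
```

```text
-0.0234 0 [[283.4, 204.9], [283.5, 186.8]]
-0.0234 -0.001 [[283.4, 207.3], [283.5, 188.7]]
-0.0234 -0.002 [[283.4, 209.7], [283.5, 190.6]]
-0.025 0 [[283.4, 205.9], [283.5, 187.4]]
-0.025 -0.001 [[283.4, 208.4], [283.5, 189.3]]
-0.025 -0.002 [[283.4, 210.8], [283.5, 191.2]]
```

Request:
drive_tool([
  {"dx": 0.0,"dy": 0.0,"dz": -0.01,"wx": 0.0,"wy": 0.0,"wz": 0.0,"claw": 0.0},
  {"dx": 0.0,"dy": 0.0,"dz": -0.015,"wx": 0.0,"wy": 0.0,"wz": 0.0,"claw": 0.0},
  {"dx": 0.0,"dy": 0.0,"dz": -0.02,"wx": 0.0,"wy": 0.0,"wz": 0.0,"claw": 0.0},
  {"dx": 0.0,"dy": 0.0,"dz": -0.025,"wx": 0.0,"wy": 0.0,"wz": 0.0,"claw": 0.0},
  {"dx": 0.0,"dy": 0.0,"dz": -0.025,"wx": 0.0,"wy": 0.0,"wz": 0.0,"claw": 0.0},
  {"dx": 0.0,"dy": 0.0,"dz": 0.0,"wx": 0.0,"wy": 0.0,"wz": 0.0,"claw": 0.0},
])

```text
clock: 12.05
tool_pos: [0.5402, -0.1974, 0.2054]
eef_rot: [-0.061, 0.953, -0.02, -0.297]
contact_force: [0.1, -0.4, -3.0]
opening: 0.112
```

Run:
```python
from h import *
from plant import r,snapshot
import copy
s=r.get_state();rel(s,MS,FS,35);print(s["q"]);P=s["tool_pos"]
Rt,zs=frame(FD,30);R0=toolT(s)[:3,:3]
w1=np.array([.62,-.19,.37]);print("A");plan(s,w1,R0,6)
s2=dict(s);s2["tool_pos"]=w1;w2=np.array([.63,.17,.37]);print("B");plan(s2,w2,Rt,12)
```

```text
t 12.05 mouth in tool mm [  1.69  -0.48 158.5 ] roterr deg [-0.11  0.31 -0.06] F [ 0.1 -0.4 -3. ] Ftool [-1.8 -0.4  2.5] M [ 0.15 -0.86  0.01] open mm 9.8
[ 0.33978315  0.97720001 -0.37478986  1.24200372  0.39645037  1.59404645
  1.60316299]
A
[{"dx":0.0046,"dy":-0.0005,"dz":-0.0302,"wx":0.0,"wy":0.0,"wz":0.0},{"dx":0.0046,"dy":-0.0005,"dz":-0.0302,"wx":0.0,"wy":0.0,"wz":0.0},{"dx":0.0047,"dy":-0.0006,"dz":-0.0301,"wx":0.0,"wy":0.0,"wz":0.0},{"dx":0.0046,"dy":-0.0005,"dz":-0.0302,"wx":0.0,"wy":0.0,"wz":0.0},{"dx":0.0047,"dy":-0.0006,"dz":-0.0301,"wx":0.0,"wy":0.0,"wz":0.0},{"dx":0.0046,"dy":-0.0005,"dz":-0.0302,"wx":0.0,"wy":0.0,"wz":0.0}]
B
[{"dx":-0.0038,"dy":0.0296,"dz":-0.0027,"wx":-0.0017,"wy":-0.0068,"wz":0.0023},{"dx":-0.0037,"dy":0.0297,"dz":-0.0026,"wx":-0.0017,"wy":-0.0068,"wz":0.0023},{"dx":-0.0037,"dy":0.0297,"dz":-0.0026,"wx":-0.0017,"wy":-0.0068,"wz":0.0023},{"dx":-0.0036,"dy":0.0297,"dz":-0.0025,"wx":-0.0017,"wy":-0.0068,"wz":0.0023},{"dx":-0.0036,"dy":0.0297,"dz":-0.0024,"wx":-0.0017,"wy":-0.0068,"wz":0.0023},{"dx":-0.0035,"dy":0.0297,"dz":-0.0023,"wx":-0.0017,"wy":-0.0068,"wz":0.0023},{"dx":-0.0035,"dy":0.0297,"dz":-0.0023,"wx":-0.0017,"wy":-0.0068,"wz":0.0023},{"dx":-0.0034,"dy":0.0297,"dz":-0.0022,"wx":-0.0017,"wy":-0.0068,"wz":0.0023},{"dx":-0.0034,"dy":0.0298,"dz":-0.0021,"wx":-0.0017,"wy":-0.0068,"wz":0.0023},{"dx":-0.0033,"dy":0.0298,"dz":-0.002,"wx":-0.0017,"wy":-0.0068,"wz":0.0023},{"dx":-0.0033,"dy":0.0297,"dz":-0.0019,"wx":-0.0017,"wy":-0.0068,"wz":0.0023},{"dx":-0.0033,"dy":0.0298,"dz":-0.0019,"wx":-0.0017,"wy":-0.0068,"wz":0.0023}]
```

Request:
drive_tool([
  {"dx": 0.0046,"dy": 0.0,"dz": -0.03,"wx": 0.0,"wy": 0.0,"wz": 0.0,"claw": 0.0},
  {"dx": 0.0046,"dy": 0.0,"dz": -0.03,"wx": 0.0,"wy": 0.0,"wz": 0.0,"claw": 0.0},
  {"dx": 0.0046,"dy": 0.0,"dz": -0.03,"wx": 0.0,"wy": 0.0,"wz": 0.0,"claw": 0.0},
  {"dx": 0.0046,"dy": 0.0,"dz": -0.03,"wx": 0.0,"wy": 0.0,"wz": 0.0,"claw": 0.0},
  {"dx": 0.0046,"dy": 0.0,"dz": -0.03,"wx": 0.0,"wy": 0.0,"wz": 0.0,"claw": 0.0},
  {"dx": 0.0,"dy": 0.0,"dz": 0.0,"wx": 0.0,"wy": 0.0,"wz": 0.0,"claw": 0.0},
])

```text
clock: 12.65
tool_pos: [0.6055, -0.1889, 0.3408]
eef_rot: [-0.061, 0.952, -0.02, -0.298]
contact_force: [0.2, -0.3, -2.6]
opening: 0.11
```

Request:
drive_tool([
  {"dx": -0.004,"dy": 0.03,"dz": -0.003,"wx": -0.0017,"wy": -0.0068,"wz": 0.0023,"claw": 0.0},
  {"dx": -0.004,"dy": 0.03,"dz": -0.003,"wx": -0.0017,"wy": -0.0068,"wz": 0.0023,"claw": 0.0},
  {"dx": -0.004,"dy": 0.03,"dz": -0.003,"wx": -0.0017,"wy": -0.0068,"wz": 0.0023,"claw": 0.0},
  {"dx": -0.004,"dy": 0.03,"dz": -0.002,"wx": -0.0017,"wy": -0.0068,"wz": 0.0023,"claw": 0.0},
  {"dx": -0.004,"dy": 0.03,"dz": -0.002,"wx": -0.0017,"wy": -0.0068,"wz": 0.0023,"claw": 0.0},
  {"dx": -0.003,"dy": 0.03,"dz": -0.002,"wx": -0.0017,"wy": -0.0068,"wz": 0.0023,"claw": 0.0},
  {"dx": -0.003,"dy": 0.03,"dz": -0.002,"wx": -0.0017,"wy": -0.0068,"wz": 0.0023,"claw": 0.0},
  {"dx": -0.003,"dy": 0.03,"dz": -0.002,"wx": -0.0017,"wy": -0.0068,"wz": 0.0023,"claw": 0.0},
  {"dx": -0.003,"dy": 0.03,"dz": -0.002,"wx": -0.0017,"wy": -0.0068,"wz": 0.0023,"claw": 0.0},
  {"dx": -0.003,"dy": 0.03,"dz": -0.002,"wx": -0.0017,"wy": -0.0068,"wz": 0.0023,"claw": 0.0},
  {"dx": -0.003,"dy": 0.03,"dz": -0.002,"wx": -0.0017,"wy": -0.0068,"wz": 0.0023,"claw": 0.0},
  {"dx": 0.0,"dy": 0.0,"dz": 0.0,"wx": 0.0,"wy": 0.0,"wz": 0.0,"claw": 0.0},
])

```text
clock: 13.85
tool_pos: [0.6094, 0.1484, 0.3367]
eef_rot: [-0.05, 0.962, -0.012, -0.268]
contact_force: [-0.4, 0.2, -2.2]
opening: 0.114
```

Run:
```python
from h import *
from plant import r
s=r.get_state();rel(s);print(s["tool_pos"],s["q"])
Rt,zs=frame(FD,30)
# target: mouth in tool = (-1.4,0.2,116) mm
plan(s,M-Rt@[-.0014,.0002,.120],Rt,6)
```

```text
t 13.85 mouth in tool mm [-57.82  24.02 251.03] roterr deg [-0.07 -1.09  0.54] F [-0.4  0.2 -2.2] Ftool [-0.9  0.2  2.1] M [ 0.13 -0.73 -0.01] open mm 10.0
[0.60936511 0.14839981 0.33672502] [-0.13328342  0.94577741 -0.41063172  0.85563187  0.14781651  1.90244526
  1.21534425]
[{"dx":-0.009,"dy":0.004,"dz":0.0218,"wx":-0.0002,"wy":-0.0032,"wz":0.0016},{"dx":-0.0089,"dy":0.004,"dz":0.0219,"wx":-0.0002,"wy":-0.0032,"wz":0.0016},{"dx":-0.0089,"dy":0.0039,"dz":0.0219,"wx":-0.0002,"wy":-0.0032,"wz":0.0016},{"dx":-0.0088,"dy":0.004,"dz":0.0219,"wx":-0.0002,"wy":-0.0032,"wz":0.0016},{"dx":-0.0087,"dy":0.004,"dz":0.022,"wx":-0.0002,"wy":-0.0032,"wz":0.0016},{"dx":-0.0087,"dy":0.004,"dz":0.022,"wx":-0.0002,"wy":-0.0032,"wz":0.0016}]
```

Request:
drive_tool([
  {"dx": -0.009,"dy": 0.012,"dz": 0.01,"wx": -0.0002,"wy": -0.0032,"wz": 0.0016,"claw": 0.0},
  {"dx": -0.009,"dy": 0.012,"dz": 0.02,"wx": -0.0002,"wy": -0.0032,"wz": 0.0016,"claw": 0.0},
  {"dx": -0.009,"dy": 0.0,"dz": 0.025,"wx": -0.0002,"wy": -0.0032,"wz": 0.0016,"claw": 0.0},
  {"dx": -0.009,"dy": 0.0,"dz": 0.025,"wx": -0.0002,"wy": -0.0032,"wz": 0.0016,"claw": 0.0},
  {"dx": -0.009,"dy": 0.0,"dz": 0.025,"wx": -0.0002,"wy": -0.0032,"wz": 0.0016,"claw": 0.0},
  {"dx": -0.008,"dy": 0.0,"dz": 0.025,"wx": -0.0002,"wy": -0.0032,"wz": 0.0016,"claw": 0.0},
  {"dx": 0.0,"dy": 0.0,"dz": 0.0,"wx": 0.0,"wy": 0.0,"wz": 0.0,"claw": 0.0},
  {"dx": 0.0,"dy": 0.0,"dz": 0.0,"wx": 0.0,"wy": 0.0,"wz": 0.0,"claw": 0.0},
  {"dx": 0.0,"dy": 0.0,"dz": 0.0,"wx": 0.0,"wy": 0.0,"wz": 0.0,"claw": 0.0},
])

```text
clock: 14.75
tool_pos: [0.5905, 0.1653, 0.2008]
eef_rot: [-0.041, 0.966, -0.013, -0.255]
contact_force: [-0.9, 0.1, -2.0]
opening: 0.112
```

Run:
```python
from h import *
from plant import r,snapshot
s=r.get_state();rel(s)
d=snapshot("wrist");np.save("pics/w9.npy",d,allow_pickle=True)
cv2.imwrite("pics/w9.png",d["color"][:,:,::-1])
for c in "by":
  for ce,st,rc in blobs(d,c,100): print(c,np.round(ce,1),st)
g=cv2.cvtColor(d["color"],cv2.COLOR_RGB2GRAY)[176:220,283];print(g.tolist())
```

```text
t 14.75 mouth in tool mm [  1.14   5.51 125.75] roterr deg [ 0.07  0.37 -0.49] F [-0.9  0.1 -2. ] Ftool [-0.2  0.1  2.2] M [ 0.09 -0.74  0.01] open mm 9.8
b [288.9 148.9] [271 142  38  15 548]
b [283.5 244.4] [ 269  195   30   97 2526]
b [283.5 337.2] [272 322  24  32 734]
y [356.4 148.1] [333 141  44  16 574]
y [370.7 210.9] [ 355  167   33   89 2324]
y [342.3 251.5] [335 248  17   8 119]
y [236.7 308.2] [233 278  10  59 263]
y [330.  307.5] [324 278  11  58 228]
y [377.8 352.5] [323 348 110  10 825]
y [189.2 355.9] [164 355  51   4 110]
y [277.8 356.6] [234 355  87   4 165]
[160, 160, 160, 160, 160, 159, 159, 158, 159, 159, 159, 159, 159, 160, 159, 161, 155, 132, 92, 64, 61, 62, 63, 64, 63, 63, 65, 63, 63, 64, 63, 65, 65, 64, 65, 62, 64, 70, 84, 88, 88, 88, 87, 88]
```

View pics/w9.png

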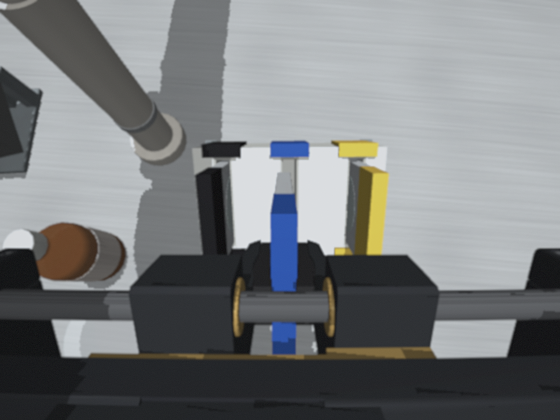

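The blue plate hangs with its edge at column 283. The blue tab is at column 289, so about 5 mm to shift in y. The yellow plate sits in its slot.

Request:
drive_tool([
  {"dx": 0.0017,"dy": 0.0055,"dz": 0.0,"wx": 0.0012,"wy": 0.0065,"wz": -0.0086,"claw": 0.0},
  {"dx": 0.0,"dy": 0.0,"dz": 0.01,"wx": 0.0,"wy": 0.0,"wz": 0.0,"claw": 0.0},
  {"dx": 0.0,"dy": 0.0,"dz": 0.0,"wx": 0.0,"wy": 0.0,"wz": 0.0,"claw": 0.0},
  {"dx": 0.0,"dy": 0.0,"dz": 0.0,"wx": 0.0,"wy": 0.0,"wz": 0.0,"claw": 0.0},
])

```text
clock: 15.2
tool_pos: [0.5823, 0.1701, 0.1919]
eef_rot: [-0.046, 0.964, -0.013, -0.26]
contact_force: [0.2, 0.3, -1.8]
opening: 0.109
```

Run:
```python
from h import *
from plant import r,snapshot
s=r.get_state();rel(s)
d=snapshot("wrist")
for ce,st,rc in blobs(d,"b",100): print(np.round(ce,1),st)
s=r.get_state();rel(s)
```

```text
t 15.2 mouth in tool mm [ -2.23   0.28 114.22] roterr deg [-0.08 -0.16  0.05] F [ 0.2  0.3 -1.8] Ftool [-1.1  0.2  1.5] M [ 0.09 -0.75  0.02] open mm 9.6
[283.9 153.6] [264 146  40  16 616]
[283.5 244.6] [ 269  195   30   97 2520]
[283.6 337.3] [272 322  24  32 735]
t 15.25 mouth in tool mm [ -2.01   0.27 114.45] roterr deg [-0.07 -0.13  0.04] F [-0.6 -0.2 -3.3] Ftool [-1.2 -0.1  3.1] M [ 0.1  -0.71 -0.01] open mm 9.8
```

Request:
drive_tool([
  {"dx": -0.0004,"dy": 0.0,"dz": 0.008,"wx": -0.001,"wy": -0.0025,"wz": 0.0,"claw": 0.0},
  {"dx": 0.0,"dy": 0.0,"dz": 0.01,"wx": 0.0,"wy": 0.0,"wz": 0.0,"claw": 0.0},
  {"dx": 0.0,"dy": 0.0,"dz": 0.008,"wx": 0.0,"wy": 0.0,"wz": 0.0,"claw": 0.0},
  {"dx": 0.0,"dy": 0.0,"dz": 0.007,"wx": 0.0,"wy": 0.0,"wz": 0.0,"claw": 0.0},
  {"dx": 0.0,"dy": 0.0,"dz": 0.0,"wx": 0.0,"wy": 0.0,"wz": 0.0,"claw": 0.0},
  {"dx": 0.0,"dy": 0.0,"dz": 0.0,"wx": 0.0,"wy": 0.0,"wz": 0.0,"claw": 0.0},
])

```text
clock: 15.85
tool_pos: [0.5664, 0.1687, 0.1632]
eef_rot: [-0.046, 0.965, -0.012, -0.259]
contact_force: [-0.4, -0.7, -1.5]
opening: 0.111
```

Run:
```python
from h import *
from plant import r,snapshot
s=r.get_state();rel(s)
```

```text
t 15.85 mouth in tool mm [-1.4   0.   81.46] roterr deg [0.   0.   0.05] F [-0.4 -0.7 -1.5] Ftool [-0.4 -0.7  1.6] M [ 0.08 -0.53 -0.02] open mm 9.8
```

Request:
drive_tool([
  {"dx": 0.0,"dy": 0.0,"dz": 0.01,"wx": 0.0,"wy": 0.0,"wz": 0.0,"claw": 0.0},
  {"dx": 0.0,"dy": 0.0,"dz": 0.01,"wx": 0.0,"wy": 0.0,"wz": 0.0,"claw": 0.0},
  {"dx": 0.0,"dy": 0.0,"dz": 0.01,"wx": 0.0,"wy": 0.0,"wz": 0.0,"claw": 0.0},
  {"dx": 0.0,"dy": 0.0,"dz": 0.007,"wx": 0.0,"wy": 0.0,"wz": 0.0,"claw": 0.0},
  {"dx": 0.0,"dy": 0.0,"dz": 0.002,"wx": 0.0,"wy": 0.0,"wz": 0.0,"claw": 0.0},
  {"dx": 0.0,"dy": 0.0,"dz": 0.001,"wx": 0.0,"wy": 0.0,"wz": 0.0,"claw": 0.0},
  {"dx": 0.0,"dy": 0.0,"dz": 0.001,"wx": 0.0,"wy": 0.0,"wz": 0.0,"claw": 0.0},
  {"dx": 0.0,"dy": 0.0,"dz": 0.0,"wx": 0.0,"wy": 0.0,"wz": 0.0,"claw": 0.0},
])

```text
clock: 16.65
tool_pos: [0.5461, 0.1667, 0.128]
eef_rot: [-0.046, 0.965, -0.012, -0.258]
contact_force: [-1.6, -0.3, -1.1]
opening: 0.11
```

Run:
```python
from h import *
from plant import r,snapshot
s=r.get_state();rel(s)
```

```text
t 16.65 mouth in tool mm [-1.41  0.05 40.7 ] roterr deg [0.   0.02 0.05] F [-1.6 -0.3 -1.1] Ftool [ 0.8 -0.2  1.8] M [-0.07 -0.25  0.06] open mm 9.7
```

Not yet bottomed; continue gently.

Request:
drive_tool([
  {"dx": 0.0,"dy": 0.0,"dz": 0.001,"wx": 0.0,"wy": 0.0,"wz": 0.0,"claw": 0.0},
  {"dx": 0.0,"dy": 0.0,"dz": 0.001,"wx": 0.0,"wy": 0.0,"wz": 0.0,"claw": 0.0},
  {"dx": 0.0,"dy": 0.0,"dz": 0.001,"wx": 0.0,"wy": 0.0,"wz": 0.0,"claw": 0.0},
  {"dx": 0.0,"dy": 0.0,"dz": 0.0,"wx": 0.0,"wy": 0.0,"wz": 0.0,"claw": 0.0},
  {"dx": 0.0,"dy": 0.0,"dz": 0.0,"wx": 0.0,"wy": 0.0,"wz": 0.0,"claw": 0.0},
])

```text
clock: 17.15
tool_pos: [0.5455, 0.1669, 0.127]
eef_rot: [-0.046, 0.965, -0.012, -0.257]
contact_force: [0.3, -1.6, 8.2]
opening: 0.11
```

Run:
```python
from h import *
from plant import r,snapshot
s=r.get_state();rel(s)
```

```text
t 17.15 mouth in tool mm [-1.34 -0.21 39.55] roterr deg [0.05 0.13 0.04] F [ 0.3 -1.6  8.2] Ftool [ 3.9 -1.6 -7.2] M [-0.22  0.43  0.14] open mm 9.7
```

Request:
drive_tool([
  {"dx": 0.0,"dy": 0.0,"dz": 0.0015,"wx": 0.0,"wy": 0.0,"wz": 0.0,"claw": 0.0},
  {"dx": 0.0,"dy": 0.0,"dz": 0.0,"wx": 0.0,"wy": 0.0,"wz": 0.0,"claw": 0.0},
  {"dx": 0.0,"dy": 0.0,"dz": 0.0,"wx": 0.0,"wy": 0.0,"wz": 0.0,"claw": 0.0},
])

```text
clock: 17.45
tool_pos: [0.5455, 0.167, 0.1269]
eef_rot: [-0.046, 0.965, -0.011, -0.257]
contact_force: [1.3, -1.8, 14.1]
opening: 0.114
```

Request:
drive_tool([
  {"dx": 0.0,"dy": 0.0,"dz": -0.002,"wx": 0.0,"wy": 0.0,"wz": 0.0,"claw": 0.15},
  {"dx": 0.0,"dy": 0.0,"dz": 0.0,"wx": 0.0,"wy": 0.0,"wz": 0.0,"claw": 0.35},
  {"dx": 0.0,"dy": 0.0,"dz": 0.0,"wx": 0.0,"wy": 0.0,"wz": 0.0,"claw": 0.4},
  {"dx": 0.0,"dy": 0.0,"dz": 0.0,"wx": 0.0,"wy": 0.0,"wz": 0.0,"claw": 0.4},
  {"dx": 0.0,"dy": 0.0,"dz": -0.02,"wx": 0.0,"wy": 0.0,"wz": 0.0,"claw": 0.4},
  {"dx": 0.0,"dy": 0.0,"dz": -0.04,"wx": 0.0,"wy": 0.0,"wz": 0.0,"claw": 0.4},
  {"dx": 0.0,"dy": 0.0,"dz": -0.04,"wx": 0.0,"wy": 0.0,"wz": 0.0,"claw": 0.4},
  {"dx": 0.0,"dy": 0.0,"dz": -0.04,"wx": 0.0,"wy": 0.0,"wz": 0.0,"claw": 0.4},
  {"dx": 0.0,"dy": 0.0,"dz": -0.01,"wx": 0.0,"wy": 0.0,"wz": 0.0,"claw": 0.4},
  {"dx": 0.0,"dy": 0.0,"dz": 0.0,"wx": 0.0,"wy": 0.0,"wz": 0.0,"claw": 0.4},
  {"dx": 0.0,"dy": 0.0,"dz": 0.0,"wx": 0.0,"wy": 0.0,"wz": 0.0,"claw": 0.4},
])

```text
clock: 18.55
tool_pos: [0.6189, 0.1737, 0.2545]
eef_rot: [-0.046, 0.965, -0.012, -0.259]
contact_force: [0.0, -0.1, 0.8]
opening: 0.402
```

Run:
```python
from h import *
from plant import r,snapshot
s=r.get_state();rel(s)
T=toolT(s);d=snapshot("wrist");cv2.imwrite("pics/w10.png",d["color"][:,:,::-1])
for c in "yb":
  for ce,st,rc in blobs(d,c,60): print(c,np.round(ce,1),st)
Rt,zs=frame(FD,30);y=Rt[:,1]
for k in(0,.06): print(proj(d,[M+k*y+.065*zs+e*np.cross(y,zs) for e in(-.04,.04)],T).round(1).tolist())
```

```text
t 18.55 mouth in tool mm [-1.6700e+00  1.0000e-01  1.8683e+02] roterr deg [-0.03 -0.08  0.06] F [ 0.  -0.1  0.8] Ftool [ 0.4 -0.1 -0.7] M [ 0.05 -0.39 -0.06] open mm 35.4
y [338.3 147.3] [321 142  34  12 357]
y [344.5 206. ] [ 320  162   38   88 1570]
y [186.2 306.4] [181 278  14  58 297]
y [381.1 307.6] [373 279  14  57 292]
y [429.7 351.8] [372 347 114  11 821]
y [168.7 355.7] [144 354  46   4 111]
y [293.1 356.5] [213 354 150   5 286]
b [283.5 147.3] [269 142  30  12 342]
b [283.6 209.8] [ 269  162   29   88 1087]
[[283.7, 163.7], [283.7, 247.6]]
[[351.5, 163.8], [346.3, 247.6]]
```

View pics/w10.png

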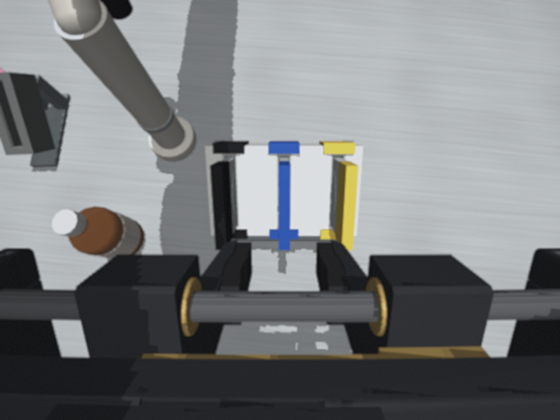

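The blue plate is in the middle slot (column 283, rows 162–249, matching the predicted 164–248). Yellow and black have their top edges at the same rows, the stand is empty and the bottle is where it was. The gripper is clear, so I'm handing in.

```bash
python3 -c "
from plant import r
print(r.finish_job())"
```

```text
the job is handed in; nothing more can be done
None
```

I moved the yellow-ended plate from the blue-tabbed slot to the yellow-tabbed slot and let it go. I then took the blue-ended plate from the grey stand and put it in the blue-tabbed slot, coloured end up. The job was handed in at about 18.6 s of the 70 s allowed.

**Seating:**
- **Yellow:** it stopped at the same depth it was picked from, and did not move further under a push of about 13 N.
- **Blue:** it bottomed 0.5 mm deeper than I estimated, within measuring error, and held under a push of about 14 N.

**Last wrist picture:** both plates' top edges were within about 2 pixels of where fully seated plates should appear. The black plate was in its slot, the stand was empty and the gripper was open and clear. The bottle looked unmoved, but I did not look at the jar or dishes again; the arm did not go down near them.

**Disagreements:**
- My first two position fits for the dock's tabs left an error of about 3.5 pixels, because the tabs sit further out than I assumed. This did not affect the insertions.
- The top and wrist cameras differed by about 2.5° on the stand's direction. I used the wrist camera, and a closer look showed the plate aligned.

I viewed 9 pictures.

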